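Hook the brake return spring onto its anchor post with a spring puller

ROBOT

A 6-joint arm with a two-finger parallel gripper is mounted at the origin on the work surface. World frame = base frame: x ahead of the robot, y to its left, z up, the work surface at z = 0. Lengths are in m, angles in rad, forces in N, time in s.
With the tool pointing down it reaches from about 0.375 to 0.975 m from the base axis. Payload 3.8 kg.
Tool frame: the origin (TCP) lies at the very end of the fingers, on their centre line; the grasp point (between the pads) lies 19 mm behind it (bot.grip_depth is the distance from the TCP to the grasp point, in m); z points along the fingers, y is the direction in which the jaws open and shut (so a half turn about z gives the same grasp; the last joint's range is limited). The gripper opens to 85 mm and grips with 20 to 120 N. Pads are 22 mm wide; open, the fingers measure 114 mm over their backs; the gripper's body (76 mm by 85 mm) begins 54 mm behind the grasp point. The pads swing forward as they close: fully open they stand 13 mm farther back than shut.
Start: joints at [-1.354, 0.264, 1.604, -0, 1.274, -0.037], TCP at [0.169, -0.653, 0.231] pointing down, gripper open.
Joint ranges: [-2.63, 2.63], [-0.94, 2.18], [0.31, 2.57], [-1.31, 4.45], [0, 2.66], [-2.55, 2.55]. Speed limits (rad/s): [2.57, 2.57, 3.14, 3.14, 3.14, 3.14].

INTERFACE

Orientations are given as a rotation vector (axis times angle).
In Python, from workcell import bot, cams, job gives the robot as it stands.
- The arm moves only by the tool apply_moves, never from a script. Its argument "targets" is a list of rows, each an object of numbers: "dx", "dy", "dz": the shift along the tool's x, y, z in units of 30 mm (1.0 is 30 mm); "wx", "wy", "wz": the turn, a rotation vector about the tool's x, y, z in units of 6 degrees (1.0 is 6 degrees); "jaw": the opening, from 0 (shut) to 1 (fully open). In form: [{"dx": .., "dy": .., "dz": .., "wx": .., "wy": .., "wz": .., "jaw": ..}, ...]. A call has 1 to 5 rows; each row shifts and turns the commanded pose from where the row before left it, along the tool's axes as they then stand; what a row does not reach is not made up. A row lasts 1/10 s, in which the tool goes at most 50 mm and 8.59 degrees, less where a joint would pass 70% of its speed; a pose out of reach is approached as far as the arm can. A call is refused whole if a number of a shift passes 1 or a number of a turn 1, either way. A call with a gripper value outside its range is refused whole. The fingers move at their own pace and stop on an object; "newtons" is the grip in N (left out, the last holds). Time passes only in rows, so rows that do not move let the fingers close. It gives the time, the measured TCP pose, the force and the opening at its end, in the units of the state.
- bot.read_state(): the state, without advancing time (a new reading comes with each control period).
- cams.read_camera(name): name is "scene" or "top" or "wrist"; returns a dict with "color" (480x640x3 uint8, red, green, blue), "range_z" (480x640 float32, m along the optical axis (not along the pixel's ray), 0 where there is no reading), "fx", "fy", "cx", "cy" (pixels), "eye" and "rotation" of the camera in the world; the wrist camera has in their place "T_tool_cam" (4x4, takes a point from camera to tool coordinates, whose origin is the TCP and whose axes are the flange's). Camera axes: x right, y down, z forward; pixel columns grow to the right and rows downward; lengths in m; the calibration is good to about 2 mm. The wrist camera is an equidistant fisheye: a pixel r from the principal point sees the ray r / f radians off the axis. A picture is of the moment at which its call begins: read the wrist's pose just before it.
- job.finish_job(): hands the job in, once; it reports no verdict.
The state is a dict: "time": time; "q": joint angles; "joint_vel": joint speeds; "joint_torque": joint torques, N m; "tool_pos": TCP position; "tcp_rot": TCP orientation; "wrist_force": force on the tool from outside, world axes, zero at the start; "torque": the same for the moment, N m; "width": opening from 0.0 (shut) to 1.0 (fully open).
Only numpy, scipy, OpenCV 4.12 (cv2) and the standard library are available. Lean on these libraries where they do the work, as an engineer would, in place of code of your own. Each camera call takes 0.05 s, during which the arm holds its last target.

TASK

Put the trolley brake's return spring on: take the spring puller from its stand, put its tip in the eye at the spring's free end, stretch the spring with it and bring the hook round the anchor post, so that the post holds the hook under the spring's tension. Then hang the puller back in its stand as it was. Do not touch the spring or its hook with the gripper, and leave the hammer, can and wrench where they are.

Things in the scene. Friction and masses are not known exactly. Their poses are not given: they have to be found in the camera images.
- frame: Green steel corner of a trolley frame fixed to the bench: a plate 360 x 130 mm, 10 mm thick, with 28 mm high lips along both long edges and a braked rubber wheel (top 105 mm above the bench) at one end. Origin on the bench directly under the spring's pivot pin; +x runs along the plate from the pivot pin to the anchor post (the plate reaches from x = -130 to +230 mm), +z up.
- pivot (a point): Axis of the upright pivot pin about which the spring swings freely in the horizontal plane, at the height of the spring's axis, 48 mm above the bench.
- post (a point): Axis of the upright anchor post (12 mm diameter, with an 18 mm cap on top from 60 to 66 mm above the bench), at the spring's height of 48 mm. It stands 168.5 mm from the pivot.
- spring: Coil spring, 29 mm thick, on the pivot pin. Origin at the pivot, 48 mm high; +x along the spring towards its hook. It only swings (-0.25 to 0.75 rad about vertical from the frame's +x, positive towards the frame's +y) and stretches, always level and straight: 110 N/m, 2 N initial tension, at most 100 mm; about 6.5 N when hooked on the post. It starts slack, swung aside to the frame's +y.
- hook: Hook of 7 mm steel wire at the spring's free end, level, 48 mm high. Origin at its root, 82 mm from the pivot when slack; +x along the spring, away from the pivot. Seen from above the wire steps to y = +16 mm, runs along there, rounds a bend of 16 mm radius centred on x = 40 mm (outermost x = 56) and ends in a lip at x = 36, y = -16. It is open on its -y side, from x = 3.5 to 32.5 mm.
- mouth (a point): Point in the middle of the hook's open mouth, 18 mm from the hook's origin along its +x, y = 0. The post can pass in sideways through the -y side only while its centre is between x = 10 and 26 mm of the hook, so the spring must first be stretched about 68 mm; the lip clears the post's side while the spring is swung 0.2 rad or more.
- seat (a point): Where the post's centre lies when the hook is seated on it, in the bend: 46.5 mm from the hook's origin along its +x, y = 0. The spring is then stretched 40 mm.
- eye (a point): Centre of the pulling eye, a level ring of 7 mm wire joined to the outer end of the hook, 29 mm inside diameter, 43 mm outside; 74 mm from the hook's origin along its +x, 48 mm above the bench.
- puller: Loose spring puller, 115 mm tall, 160 g, hanging upright. Origin at the centre of its lower end, +z up along it. From the bottom: a 12 mm button 8 mm high, an 8 mm round shank up to z = 58 mm, a square collar 34 x 34 mm from 58 to 63 mm, a square wooden handle 24 x 24 mm from 63 to 115 mm, sides parallel to its x and y.
- stand: Dark steel fork stand fixed to the bench, base 100 x 90 mm. Origin on the bench under the middle of the fork. Two rails along its x (from x = -29 to +35 mm, closed by a column at +x, open at -x) with an 18 mm gap along y = 0; the rails' tops are 72 mm above the bench, their outer edges at y = +-23 mm. The puller hangs with its shank in the gap and its collar on the rails, so that its origin is 14 mm above the bench, x between about -12 and +12 mm, y near 0.
- hammer: Loose hammer, 240 mm long, lying on the bench; to be left alone. Origin under its middle.
- can: Loose plain grey can, 66 mm diameter, 90 mm high; to be left alone. Origin under its centre.
- wrench: Loose wrench, 180 mm long, lying on the bench; to be left alone. Origin under its middle.
Mind the look-alikes: they are no part of the job. Of the things shaped like the stand, the steel one is meant.

How it is judged:
By the outcome, as a careful person would: the job done as asked, in the order asked, and still so for the second after the job is handed in, with the robot touching nothing.
It also fails if it takes over 56 s, if anything falls off the work surface, if the arm or the gripper's body presses on something with over 40 N, if the wrist force passes 120 N, or if a joint passes its speed limit or range.

## Working session

There is one attempt and no reset: what is moved stays moved. The work goes in short steps, Python scripts to look and compute and a tool call to move; the robot and the scene stay as the last step left them, time stands still between calls to the robot, and variables do not carry over. Pictures are saved under pics/ and viewed, and the job is handed in when it is done.

Besides the shell and the picture viewer there is one more tool, called after "Request:" by a JSON object that holds its "op" and its "data", one argument or row to a line. apply_moves: Moves the arm, as the interface text tells. Its arguments: {"type":"object","properties":{"targets":{"type":"array"},"newtons":{"type":"number"}},"required":["targets"]}

```bash
ls; mkdir -p pics; python3 - <<'E'
from workcell import bot,cams,job
import cv2,numpy as np
s=bot.read_state();print(s, bot.grip_depth)
for n in ["scene","top"]:
    c=cams.read_camera(n)
    cv2.imwrite(f"pics/{n}0.png",c["color"][:,:,::-1]);np.savez(f"{n}0.npz",**c)
    print(n,c["fx"],c["fy"],c["cx"],c["cy"],c["eye"],c["rotation"])
E
```

```text
pics
{'time': 0.0, 'q': array([-1.35393647e+00,  2.64747026e-01,  1.60537504e+00,  3.24397790e-05,
        1.27372071e+00, -3.69210095e-02]), 'joint_vel': array([-0.00023854, -0.00089817, -0.00133023,  0.00055257,  0.00116125,
        0.00048349]), 'joint_torque': array([ 3.33212438e-04, -5.15108943e+01, -3.67312610e+01,  3.32284685e-05,
        1.29625757e-02, -1.08092070e-05]), 'tool_pos': array([ 0.16930522, -0.65265981,  0.22996561]), 'tcp_rot': array([-3.11411100e+00, -3.97270355e-01,  2.68864703e-04]), 'wrist_force': array([-0.18749886, -0.89396033,  1.00551315]), 'torque': array([ 0.02140989,  0.04845645, -0.01919123]), 'width': 0.9966841338021706} 0.0187
scene 465.60687459259714 465.60687459259714 319.3580489770477 236.7794692103552 [ 1.09806543 -0.56357179  0.77678713] [-2.14016219 -0.92463489  0.40485114]
top 549.5198328344986 549.5198328344986 320.1818787708526 232.00696906905114 [ 0.29400978 -0.00735261  1.55432888] [-2.10836388  2.16803381 -0.17061849]
```

View pics/scene0.png

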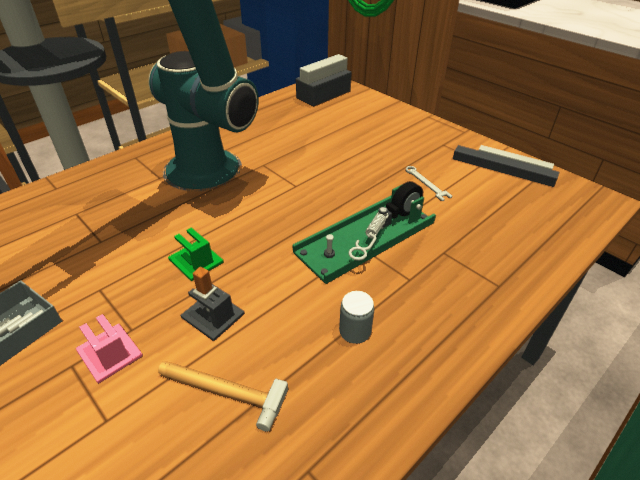

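View pics/top0.png

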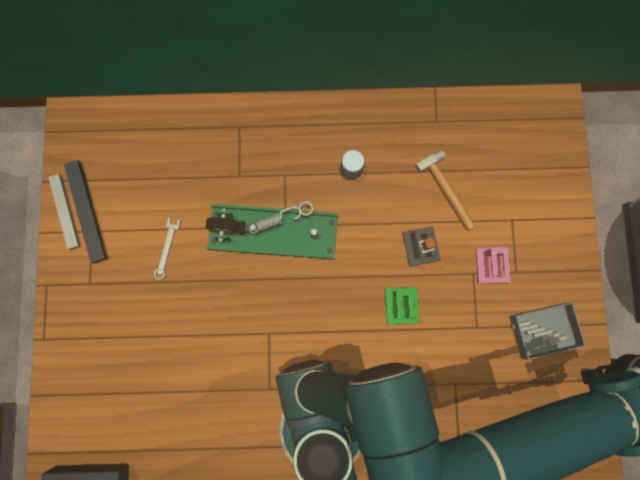

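Scene view: the dark steel stand with the orange puller is at (212,310), and the look-alike stands are green at (195,252) and pink at (108,345). In the top view these are at (421,246), (402,306) and (493,265). The frame is at (272,232), with the post at (313,233), the pivot at (253,229) and the eye at (306,209). I'm choosing the dark steel stand. Next come close crops and measurements.

```bash
cat > h.py <<'E'
import numpy as np,cv2
from scipy.spatial.transform import Rotation as R
def load(n): return dict(np.load(n))
def proj(c,p):
    p=np.atleast_2d(p); q=(p-c["eye"])@R.from_rotvec(c["rotation"]).as_matrix()
    return np.c_[c["fx"]*q[:,0]/q[:,2]+c["cx"],c["fy"]*q[:,1]/q[:,2]+c["cy"]]
def onplane(c,u,v,z):
    d=R.from_rotvec(c["rotation"]).as_matrix()@np.array([(u-c["cx"])/c["fx"],(v-c["cy"])/c["fy"],1])
    return c["eye"]+d*(z-c["eye"][2])/d[2]
def crop(c,x0,y0,w,h,s,name):
    im=c["color"][y0:y0+h,x0:x0+w,::-1]
    cv2.imwrite(name,cv2.resize(im,None,fx=s,fy=s,interpolation=cv2.INTER_CUBIC))
def cloud(c):
    z=c["range_z"];v,u=np.mgrid[:480,:640]
    P=np.stack([(u-c["cx"])/c["fx"]*z,(v-c["cy"])/c["fy"]*z,z],-1)
    return P@R.from_rotvec(c["rotation"]).as_matrix().T+c["eye"]
E
python3 - <<'E'
from h import *
t=load("top0.npz");s=load("scene0.npz")
crop(t,200,190,150,80,5,"pics/tf.png");crop(t,380,210,130,90,6,"pics/ts.png")
crop(s,280,180,170,110,4,"pics/sf.png");crop(s,160,220,100,120,5,"pics/ss.png")
P=cloud(t)
for u,v in [(313,233),(253,229),(306,209),(421,246),(352,160),(100,300),(430,243)]: print(u,v,P[v,u].round(3))
print(onplane(t,421,246,0))
P=cloud(s)
for u,v in [(330,240),(356,300),(203,275),(358,253)]: print(u,v,P[v,u].round(3))
E
```

```text
313 233 [0.531 0.009 0.065]
253 229 [0.546 0.173 0.067]
306 209 [0.611 0.028 0.005]
421 246 [ 0.486 -0.283  0.075]
352 160 [ 0.727 -0.104  0.093]
100 300 [0.367 0.612 0.003]
430 243 [ 0.486 -0.297  0.129]
[ 0.49522089 -0.29703948  0.        ]
330 240 [0.541 0.006 0.06 ]
356 300 [ 0.722 -0.101  0.089]
203 275 [ 0.5   -0.296  0.128]
358 253 [0.582 0.061 0.012]
```

View pics/tf.png

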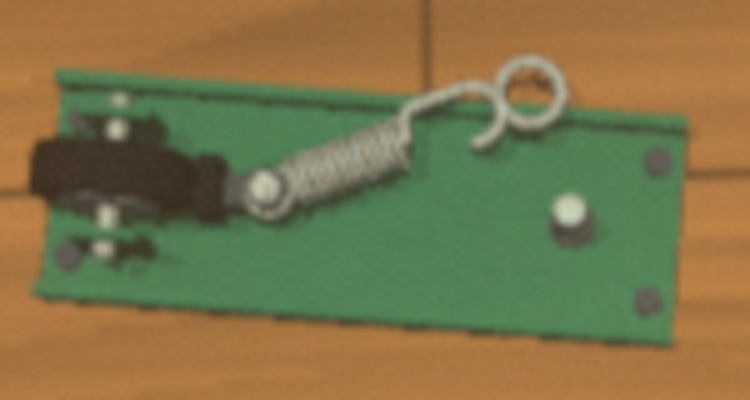

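View pics/ts.png

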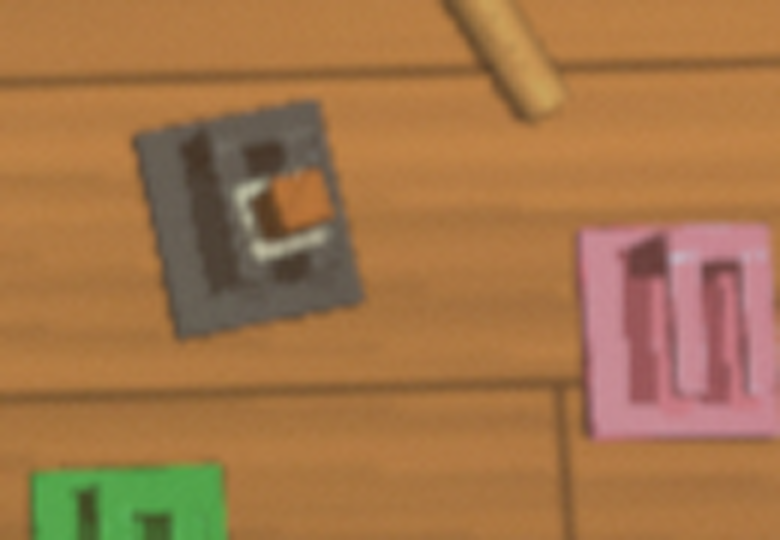

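View pics/ss.png

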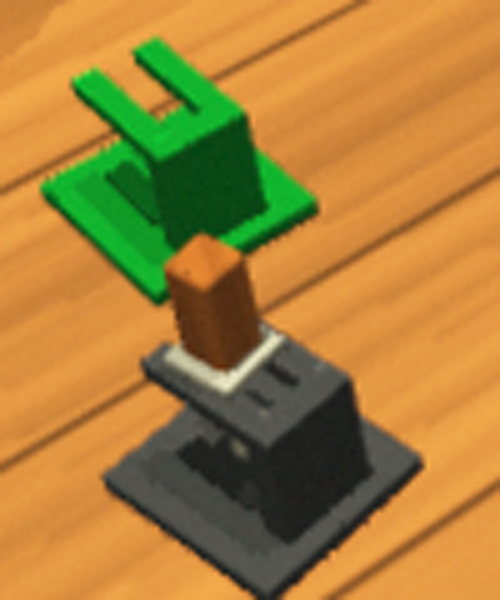

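View pics/sf.png

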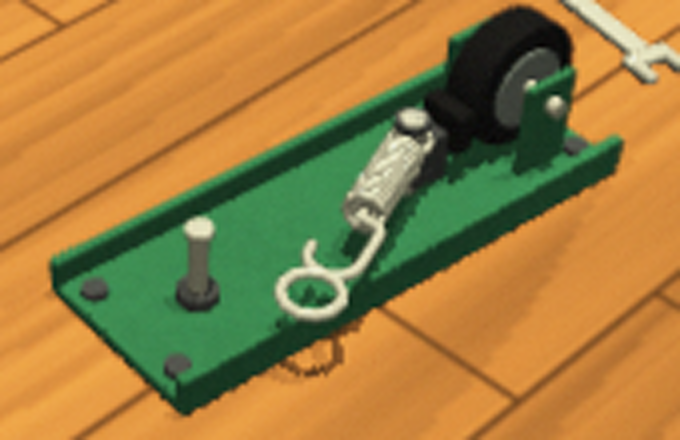

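Crops confirm the orange-handled puller hangs in the dark steel stand, which opens towards the robot (column on its far side, +x). The spring is swung towards world +x, with the eye just over the lip. Next I measure these accurately.

```bash
cat > m.py <<'E'
from h import *
t=load("top0.npz");s=load("scene0.npz")
for n,c in [("top",t),("scene",s)]:
    P=cloud(c);hsv=cv2.cvtColor(c["color"],cv2.COLOR_RGB2HSV)
    # handle
    m=(np.abs(P[...,0]-.49)<.06)&(np.abs(P[...,1]+.29)<.06)
    q=m&(P[...,2]>.121)&(P[...,2]<.136)
    pts=P[q];print(n,"handle top",len(pts),pts.mean(0).round(4),cv2.minAreaRect((pts[:,:2]*1000).astype(np.float32)))
    # base of stand
    dark=(hsv[...,1]<90)&m
    P2=m&(P[...,2]>.003)&(hsv[...,1]<110)&(P[...,2]<.016)
    pts=P[P2];print(" base",len(pts),cv2.minAreaRect((pts[:,:2]*1000).astype(np.float32)),np.median(pts[:,2]))
    r=m&(P[...,2]>.066)&(P[...,2]<.076);pts=P[r];print(" rails",len(pts),cv2.minAreaRect((pts[:,:2]*1000).astype(np.float32)),np.median(pts[:,2]))
    # green frame lips
    f=(hsv[...,0]>50)&(hsv[...,0]<90)&(hsv[...,1]>90)&(P[...,0]>.4)&(P[...,0]<.7)&(P[...,1]>-.1)&(P[...,1]<.35)&(P[...,2]<.035)&(P[...,2]>.003)
    pts=P[f];print(" frame",len(pts),cv2.minAreaRect((pts[:,:2]*1000).astype(np.float32)),np.median(pts[:,2]))
    k=(np.abs(P[...,0]-.535)<.03)&(np.abs(P[...,1]-.007)<.03)&(P[...,2]>.055);pts=P[k];print(" cap",len(pts),pts.mean(0).round(4),pts[:,2].max())
    v,u=np.nonzero(k);print("   px",u.mean(),v.mean(),onplane(c,u.mean(),v.mean(),.066))
    k=(np.abs(P[...,0]-.546)<.02)&(np.abs(P[...,1]-.173)<.02)&(P[...,2]>.06)&(P[...,2]<.09);pts=P[k];print(" piv",len(pts),pts.mean(0).round(4))
E
python3 m.py
```

```text
top handle top 81 [ 0.4847 -0.2969  0.1289] ((484.8414306640625, -297.6766662597656), (22.602846145629883, 24.727811813354492), 9.422679901123047)
 base 571 ((494.25848388671875, -295.2435302734375), (99.49372100830078, 91.0918197631836), 9.447309494018555) 0.010656504672006184
 rails 206 ((496.34814453125, -294.95843505859375), (74.61262512207031, 46.33909225463867), 9.852118492126465) 0.07251770504310706
 frame 2358 ((546.4354858398438, 124.39490509033203), (347.1744079589844, 124.27891540527344), 83.31644439697266) 0.010942943464529509
 cap 32 [0.5336 0.0072 0.0662] 0.07367723823894634
   px 313.6875 232.0 [0.53361647 0.00720516 0.066     ]
 piv 74 [0.5521 0.17   0.0662]
scene handle top 141 [ 0.4902 -0.2958  0.1271] ((488.0386657714844, -294.8884582519531), (25.03968620300293, 24.580007553100586), 17.744035720825195)
 base 1018 ((496.0703430175781, -294.2414245605469), (102.26571655273438, 89.3845443725586), 10.183374404907227) 0.009322131663317024
 rails 442 ((498.7632141113281, -291.6630859375), (76.27767181396484, 47.37446594238281), 9.229776382446289) 0.07152531006422919
 frame 4256 ((548.531494140625, 126.15631103515625), (358.9215087890625, 132.81314086914062), 84.0059585571289) 0.010694564358660341
 cap 47 [0.5367 0.0088 0.0639] 0.06879217760001377
   px 329.4255319148936 237.27659574468086 [0.53832963 0.00717881 0.066     ]
 piv 65 [0.5554 0.1734 0.0645]
```

```bash
cat > g.py <<'E'
# usage: go(x,y,z,yaw_deg): total in tool units from current measured pose
from h import *
from workcell import bot
def go(x,y,z,yaw,s=None):
    s=s or bot.read_state();M=R.from_rotvec(s["tcp_rot"]).as_matrix()
    c,n=np.cos(np.radians(yaw)),np.sin(np.radians(yaw))
    T=np.array([[c,n,0],[n,-c,0],[0,0,-1]]).T
    d=M.T@(np.array([x,y,z])-s["tool_pos"])/.03
    w=R.from_matrix(M.T@T).as_rotvec(degrees=True)/6
    print("t",round(s["time"],2),"pos",s["tool_pos"].round(4),"yaw",np.degrees(np.arctan2(M[1,0],M[0,0])).round(2),"tilt",M[:2,2].round(4),"F",s["wrist_force"].round(2),"wid",round(s["width"],3))
    print("units d",d.round(3),"w",w.round(3))
E
python3 -c "
from g import *
go(.487,-.2965,.2,9.6)"
```

```text
t 0.1 pos [ 0.1693 -0.6527  0.2301] yaw 14.54 tilt [-0.0004  0.002 ] F [ 0.01 -0.04 -0.36] wid 0.999
units d [13.231 -8.834  1.021] w [-0.019  0.     0.823]
```

Request:
{"op": "apply_moves", "data": {
  "targets": [
    {"dx": 0.4, "dy": -0.27},
    {"dx": 0.83, "dy": -0.55},
    {"dx": 0.83, "dy": -0.55},
    {"dx": 0.83, "dy": -0.55},
    {"dx": 0.83, "dy": -0.55}
  ],
  "newtons": 120
}}

```text
invalid input at $.targets[0]: expected keys dx, dy, dz, wx, wy, wz, jaw
```

Request:
{"op": "apply_moves", "data": {
  "targets": [
    {"dx": 0.83, "dy": -0.55},
    {"dx": 0.83, "dy": -0.55},
    {"dx": 0.83, "dy": -0.55},
    {"dx": 0.83, "dy": -0.55},
    {"dx": 0.83, "dy": -0.55}
  ]
}}

```text
invalid input at $.targets[0]: expected keys dx, dy, dz, wx, wy, wz, jaw
```

Request:
{"op": "apply_moves", "data": {
  "targets": [
    {"dx": 0.83, "dy": -0.55},
    {"dx": 0.83, "dy": -0.55, "dz": 0.2},
    {"dx": 0.83, "dy": -0.55, "dz": 0.2},
    {"dx": 0.83, "dy": -0.55, "dz": 0.2},
    {"dx": 0.83, "dy": -0.55, "dz": 0.2}
  ]
}}

```text
invalid input at $.targets[0]: expected keys dx, dy, dz, wx, wy, wz, jaw
```

Request:
{"op": "apply_moves", "data": {
  "targets": [
    {"dx": 0.83, "dy": -0.55, "dz": 0.2},
    {"dx": 0.4, "dy": -0.3},
    {"wz": 0.82},
    {},
    {}
  ]
}}

```text
invalid input at $.targets[0]: expected keys dx, dy, dz, wx, wy, wz, jaw
```

```bash
python3 - <<'E'
from g import *
from workcell import cams
go(.487,-.2965,.2,9.6)
s=bot.read_state()
c=cams.read_camera("wrist");cv2.imwrite("pics/w1.png",c["color"][:,:,::-1])
print({k:v for k,v in c.items() if k not in("color","range_z")})
np.savez("w1.npz",tp=s["tool_pos"],tr=s["tcp_rot"],**c)
E
```

```text
t 0.1 pos [ 0.1693 -0.6527  0.2301] yaw 14.54 tilt [-0.0004  0.002 ] F [ 0.01 -0.04 -0.36] wid 0.999
units d [13.231 -8.834  1.021] w [-0.019  0.     0.823]
{'fx': 371.64829954431775, 'fy': 371.64829954431775, 'cx': 321.4257935030066, 'cy': 246.23483253703705, 'T_tool_cam': array([[ 2.13501586e-04, -9.65111571e-01, -2.61838901e-01,
         6.75820507e-02],
       [ 9.99999969e-01,  1.72948008e-04,  1.77924120e-04,
        -2.35103559e-04],
       [-1.26432111e-04, -2.61838930e-01,  9.65111578e-01,
        -1.42773929e-01],
       [ 0.00000000e+00,  0.00000000e+00,  0.00000000e+00,
         1.00000000e+00]])}
```

View pics/w1.png

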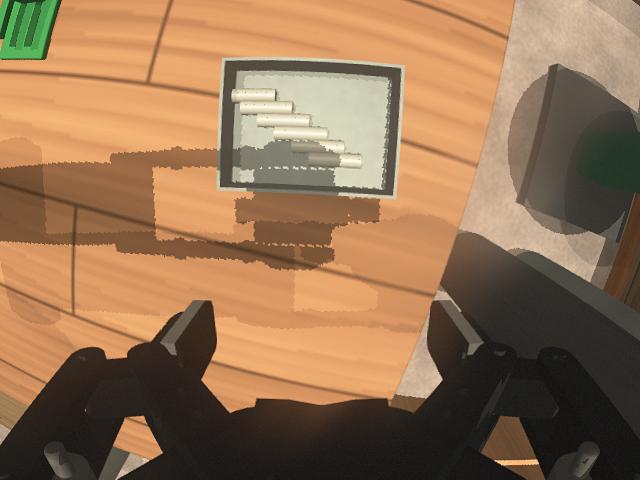

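The call needs every key in each row, so nothing has moved. The picture only shows the tray at (310,130), since the tool is still at the start pose. I'll resend the moves with all keys.

Request:
{"op": "apply_moves", "data": {
  "targets": [
    {"dx": 0.4, "dy": -0.27, "dz": 0, "wx": 0, "wy": 0, "wz": 0, "jaw": 1},
    {"dx": 0.83, "dy": -0.55, "dz": 0, "wx": 0, "wy": 0, "wz": 0, "jaw": 1},
    {"dx": 0.83, "dy": -0.55, "dz": 0, "wx": 0, "wy": 0, "wz": 0, "jaw": 1},
    {"dx": 0.83, "dy": -0.55, "dz": 0, "wx": 0, "wy": 0, "wz": 0, "jaw": 1},
    {"dx": 0.83, "dy": -0.55, "dz": 0, "wx": 0, "wy": 0, "wz": 0, "jaw": 1}
  ],
  "newtons": 120
}}

```text
time: 0.65
tool_pos: [0.26, -0.5517, 0.2311]
tcp_rot: [-3.116, -0.397, -0.001]
wrist_force: [-0.1, -0.1, 0.3]
width: 0.997
```

Request:
{"op": "apply_moves", "data": {
  "targets": [
    {"dx": 0.83, "dy": -0.55, "dz": 0, "wx": 0, "wy": 0, "wz": 0, "jaw": 1},
    {"dx": 0.83, "dy": -0.55, "dz": 0, "wx": 0, "wy": 0, "wz": 0, "jaw": 1},
    {"dx": 0.83, "dy": -0.55, "dz": 0, "wx": 0, "wy": 0, "wz": 0, "jaw": 1},
    {"dx": 0.83, "dy": -0.55, "dz": 0, "wx": 0, "wy": 0, "wz": 0, "jaw": 1},
    {"dx": 0.83, "dy": -0.55, "dz": 0, "wx": 0, "wy": 0, "wz": 0, "jaw": 1}
  ]
}}

```text
time: 1.15
tool_pos: [0.3596, -0.4404, 0.2312]
tcp_rot: [-3.116, -0.398, -0.0]
wrist_force: [0.6, 0.1, 0.0]
width: 0.998
```

Request:
{"op": "apply_moves", "data": {
  "targets": [
    {"dx": 0.83, "dy": -0.55, "dz": 0, "wx": 0, "wy": 0, "wz": 0, "jaw": 1},
    {"dx": 0.83, "dy": -0.55, "dz": 0.2, "wx": 0, "wy": 0, "wz": 0, "jaw": 1},
    {"dx": 0.83, "dy": -0.55, "dz": 0.2, "wx": 0, "wy": 0, "wz": 0, "jaw": 1},
    {"dx": 0.83, "dy": -0.55, "dz": 0.2, "wx": 0, "wy": 0, "wz": 0, "jaw": 1},
    {"dx": 0.83, "dy": -0.55, "dz": 0.2, "wx": 0, "wy": 0, "wz": 0, "jaw": 1}
  ]
}}

```text
time: 1.65
tool_pos: [0.4592, -0.3293, 0.207]
tcp_rot: [-3.116, -0.398, -0.0]
wrist_force: [-0.4, -0.5, -0.9]
width: 1.002
```

Request:
{"op": "apply_moves", "data": {
  "targets": [
    {"dx": 0.83, "dy": -0.55, "dz": 0.2, "wx": 0, "wy": 0, "wz": 0, "jaw": 1},
    {"dx": 0.4, "dy": -0.3, "dz": 0, "wx": 0, "wy": 0, "wz": 0, "jaw": 1},
    {"dx": 0, "dy": 0, "dz": 0, "wx": 0, "wy": 0, "wz": 0.82, "jaw": 1},
    {"dx": 0, "dy": 0, "dz": 0, "wx": 0, "wy": 0, "wz": 0, "jaw": 1}
  ]
}}

```text
time: 2.05
tool_pos: [0.4879, -0.2967, 0.2015]
tcp_rot: [3.13, 0.265, -0.0]
wrist_force: [-0.4, -0.5, 0.1]
width: 1.002
```

```bash
cat > w.py <<'E'
import sys
from g import *
from workcell import cams
def shot(n):
    s=bot.read_state()
    c=cams.read_camera("wrist");cv2.imwrite(f"pics/{n}.png",c["color"][:,:,::-1])
    np.savez(n+".npz",tp=s["tool_pos"],tr=s["tcp_rot"],**c);return load(n+".npz")
def wray(c,u,v):
    x,y=(u-c["cx"])/c["fx"],(v-c["cy"])/c["fy"];r=np.hypot(x,y);k=np.sin(r)/r if r>1e-9 else 1
    d=np.array([x*k,y*k,np.cos(r)]);M=R.from_rotvec(c["tr"]).as_matrix();T=c["T_tool_cam"]
    return M@T[:3,3]+c["tp"],M@T[:3,:3]@d
def wplane(c,u,v,z):
    o,d=wray(c,u,v);return o+d*(z-o[2])/d[2]
def wcloud(c):
    v,u=np.mgrid[:480,:640];x,y=(u-c["cx"])/c["fx"],(v-c["cy"])/c["fy"];r=np.hypot(x,y)+1e-9
    k=np.tan(np.minimum(r,1.4))/r;z=c["range_z"];P=np.stack([x*k*z,y*k*z,z],-1)
    T=c["T_tool_cam"];M=R.from_rotvec(c["tr"]).as_matrix()
    return (P@T[:3,:3].T+T[:3,3])@M.T+c["tp"]
E
python3 - <<'E'
from w import *
go(.487,-.2965,.2,9.6)
c=shot("w2")
E
```

```text
t 2.05 pos [ 0.4879 -0.2967  0.2015] yaw 9.68 tilt [-0.0003 -0.0002] F [-0.44 -0.47  0.11] wid 1.002
units d [-0.029 -0.011  0.049] w [0.001 0.003 0.014]
```

View pics/w2.png

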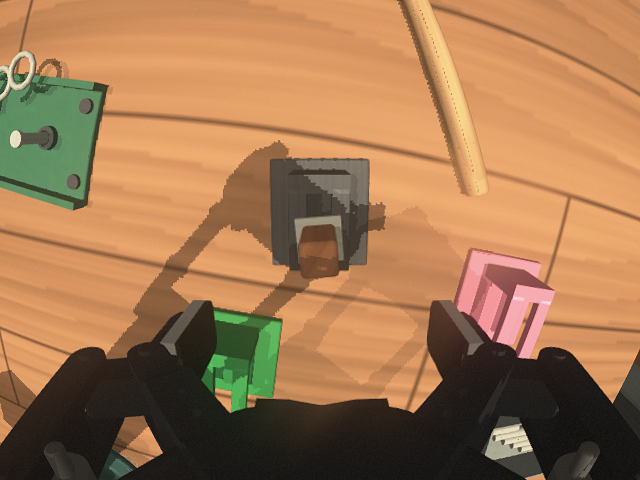

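The dark stand is at (320,215), with the handle top at (320,262) centred between the fingers. The post cap is at (16,139) and the eye at (22,70).

```bash
python3 - <<'E'
from w import *
c=load("w2.npz");P=wcloud(c)
m=(np.abs(P[...,0]-.49)<.05)&(np.abs(P[...,1]+.295)<.05)
for lo,hi,n in[(.122,.135,"handle"),(.066,.0745,"rails"),(.0755,.085,"collar")]:
    k=P[m&(P[...,2]>lo)&(P[...,2]<hi)];print(n,len(k),k.mean(0).round(4),cv2.minAreaRect((k[:,:2]*1000).astype(np.float32)))
b=P[m&(P[...,2]>.003)&(P[...,2]<.016)];print("base",cv2.minAreaRect((b[:,:2]*1000).astype(np.float32)))
hsv=cv2.cvtColor(c["color"],cv2.COLOR_RGB2HSV)
print(wplane(c,16,139,.066),wplane(c,22,70,.048),P[139,14])
im=c["color"][150:290,260:380,::-1];cv2.imwrite("pics/w2c.png",cv2.resize(im,None,fx=4,fy=4))
E
```

```text
handle 1476 [ 0.4893 -0.2942  0.1286] ((488.108642578125, -294.3343811035156), (23.979734420776367, 24.318077087402344), 13.722162246704102)
rails 2969 [ 0.5104 -0.2901  0.0721] ((498.5552062988281, -292.2547302246094), (74.14173126220703, 46.22288513183594), 9.636713981628418)
collar 705 [ 0.4966 -0.2943  0.0775] ((488.356201171875, -294.2595520019531), (33.74646759033203, 33.69899368286133), 13.5935697555542)
base ((495.65069580078125, -292.7080383300781), (98.65851593017578, 90.19023895263672), 9.392229080200195)
[0.53554632 0.00780066 0.066     ] [0.60587468 0.03004257 0.048     ] [0.53545382 0.01086914 0.06606334]
```

View pics/w2c.png

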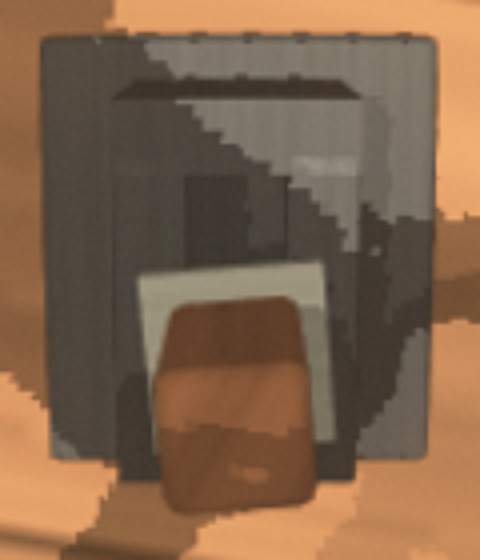

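```bash
python3 -c "
from g import *
go(.4881,-.2943,.085,13.6)"
```

```text
t 2.1 pos [ 0.4877 -0.2972  0.2015] yaw 9.74 tilt [-0.0001 -0.0003] F [ 1.12 -0.16  0.27] wid 0.996
units d [ 0.029 -0.092  3.884] w [ 0.002  0.001 -0.643]
```

Request:
{"op": "apply_moves", "data": {
  "targets": [
    {"dx": 0.03, "dy": -0.09, "dz": 0.4, "wx": 0, "wy": 0, "wz": 0, "jaw": 1},
    {"dx": 0, "dy": 0, "dz": 0.4, "wx": 0, "wy": 0, "wz": -0.64, "jaw": 1},
    {"dx": 0, "dy": 0, "dz": 0.8, "wx": 0, "wy": 0, "wz": 0, "jaw": 1},
    {"dx": 0, "dy": 0, "dz": 0.8, "wx": 0, "wy": 0, "wz": 0, "jaw": 1},
    {"dx": 0, "dy": 0, "dz": 0.8, "wx": 0, "wy": 0, "wz": 0, "jaw": 1}
  ]
}}

```text
time: 2.6
tool_pos: [0.4875, -0.2948, 0.1038]
tcp_rot: [-3.12, -0.368, 0.0]
wrist_force: [-0.7, 0.5, 0.1]
width: 1.003
```

Request:
{"op": "apply_moves", "data": {
  "targets": [
    {"dx": 0, "dy": 0, "dz": 0.5, "wx": 0, "wy": 0, "wz": 0, "jaw": 1},
    {"dx": 0, "dy": 0, "dz": 0.18, "wx": 0, "wy": 0, "wz": 0, "jaw": 1},
    {"dx": 0, "dy": 0, "dz": 0, "wx": 0, "wy": 0, "wz": 0, "jaw": 0.5}
  ]
}}

```text
time: 2.9
tool_pos: [0.4875, -0.2945, 0.084]
tcp_rot: [-3.119, -0.368, 0.002]
wrist_force: [0.0, -0.0, 1.3]
width: 0.858
```

```bash
python3 -c "
from w import *
go(.4881,-.2943,.085,13.6);shot('w3')"
```

```text
t 2.9 pos [ 0.4875 -0.2945  0.084 ] yaw 13.46 tilt [-0.0015  0.001 ] F [ 0.04 -0.04  1.26] wid 0.858
units d [ 0.019 -0.001 -0.034] w [-0.013  0.011 -0.024]
```

View pics/w3.png

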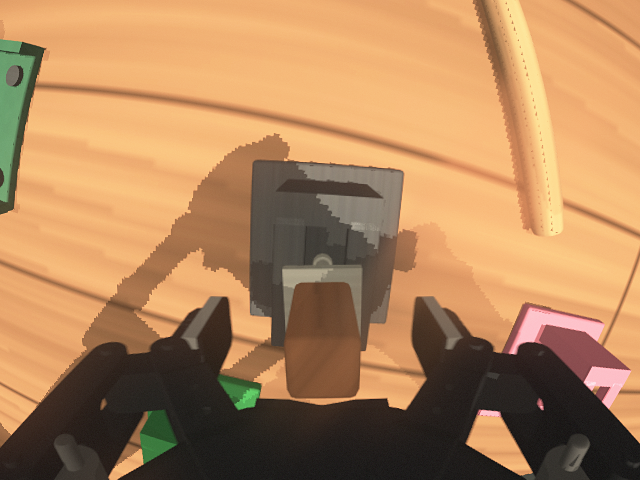

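The handle (322,340) sits centred and square between the pads (205 and 435). I'm closing.

Request:
{"op": "apply_moves", "data": {
  "targets": [
    {"dx": 0, "dy": 0, "dz": 0, "wx": 0, "wy": 0, "wz": 0, "jaw": 0.2},
    {"dx": 0, "dy": 0, "dz": 0, "wx": 0, "wy": 0, "wz": 0, "jaw": 0.2},
    {"dx": 0, "dy": 0, "dz": 0, "wx": 0, "wy": 0, "wz": 0, "jaw": 0.1},
    {"dx": 0, "dy": 0, "dz": 0, "wx": 0, "wy": 0, "wz": 0, "jaw": 0},
    {"dx": 0, "dy": 0, "dz": 0, "wx": 0, "wy": 0, "wz": 0, "jaw": 0}
  ],
  "newtons": 120
}}

```text
time: 3.45
tool_pos: [0.4893, -0.2952, 0.0863]
tcp_rot: [3.118, 0.368, 0.003]
wrist_force: [-1.1, 0.8, 6.1]
width: 0.265
```

Request:
{"op": "apply_moves", "data": {
  "targets": [
    {"dx": 0, "dy": 0, "dz": 0, "wx": 0, "wy": 0, "wz": 0, "jaw": 0},
    {"dx": 0, "dy": 0, "dz": 0, "wx": 0, "wy": 0, "wz": 0, "jaw": 0}
  ]
}}

```text
time: 3.65
tool_pos: [0.4893, -0.2952, 0.0863]
tcp_rot: [3.118, 0.368, 0.003]
wrist_force: [-0.5, 0.2, 6.3]
width: 0.265
```

```bash
python3 -c "
from w import *
go(.4881,-.2943,.085,13.6);shot('w4')"
```

```text
t 3.65 pos [ 0.4893 -0.2952  0.0863] yaw 13.47 tilt [ 0.0021 -0.0013] F [-0.52  0.25  6.26] wid 0.265
units d [-0.031 -0.039  0.043] w [ 0.017 -0.017 -0.022]
```

View pics/w4.png

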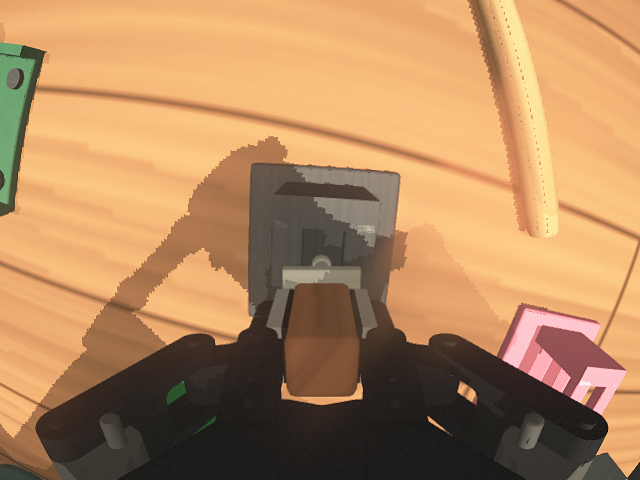

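Request:
{"op": "apply_moves", "data": {
  "targets": [
    {"dx": 0, "dy": 0, "dz": -0.2, "wx": 0, "wy": 0, "wz": 0, "jaw": 0},
    {"dx": 0, "dy": 0, "dz": -0.6, "wx": 0, "wy": 0, "wz": 0, "jaw": 0},
    {"dx": 0, "dy": 0, "dz": -0.8, "wx": 0, "wy": 0, "wz": 0, "jaw": 0},
    {"dx": 0, "dy": 0, "dz": -0.8, "wx": 0, "wy": 0, "wz": 0, "jaw": 0},
    {"dx": 0, "dy": 0, "dz": -0.8, "wx": 0, "wy": 0, "wz": 0, "jaw": 0}
  ]
}}

```text
time: 4.2
tool_pos: [0.4874, -0.2941, 0.1809]
tcp_rot: [-3.119, -0.368, 0.003]
wrist_force: [0.8, -0.4, -2.7]
width: 0.269
```

Request:
{"op": "apply_moves", "data": {
  "targets": [
    {"dx": 0, "dy": 0, "dz": -0.6, "wx": 0, "wy": 0, "wz": 0, "jaw": 0},
    {"dx": 0, "dy": 0, "dz": 0, "wx": 0, "wy": 0, "wz": 0, "jaw": 0}
  ]
}}

```text
time: 4.4
tool_pos: [0.4896, -0.2955, 0.2018]
tcp_rot: [3.117, 0.368, 0.006]
wrist_force: [0.8, -0.7, -0.9]
width: 0.266
```

```bash
python3 - <<'E'
from w import *
from workcell import cams
go(.4881,-.2943,.085,13.6)
s=cams.read_camera("scene");np.savez("scene1.npz",**s)
crop(s,150,190,120,140,4,"pics/s1.png")
t=load("top0.npz");s0=load("scene0.npz");w=load("w2.npz")
print("eye",onplane(t,306.2,208.4,.048),onplane(s0,358,253.5,.048))
o=cv2.resize(t["color"][195:225,285:325,::-1],None,fx=16,fy=16,interpolation=cv2.INTER_CUBIC)
cv2.imwrite("pics/eyet.png",o)
crop(s0,330,225,60,50,12,"pics/eyes.png")
crop(w,0,40,60,60,10,"pics/eyew.png")
E
```

```text
t 4.4 pos [ 0.4896 -0.2955  0.2018] yaw 13.47 tilt [ 0.0041 -0.0027] F [ 0.82 -0.71 -0.92] wid 0.266
units d [-0.052 -0.065  3.891] w [ 0.035 -0.032 -0.022]
eye [0.6039065  0.02657977 0.048     ] [0.6078719 0.0303468 0.048    ]
```

View pics/s1.png

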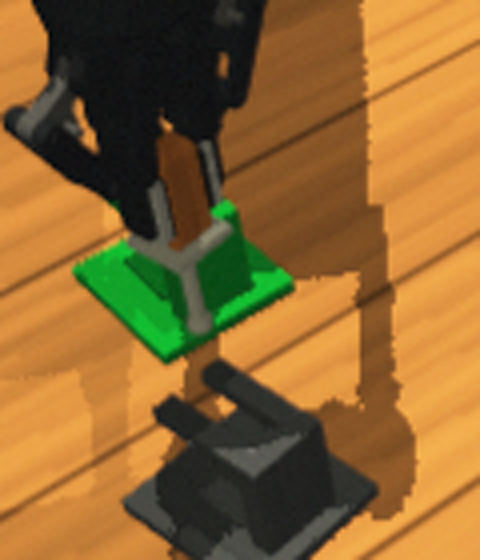

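View pics/eyet.png

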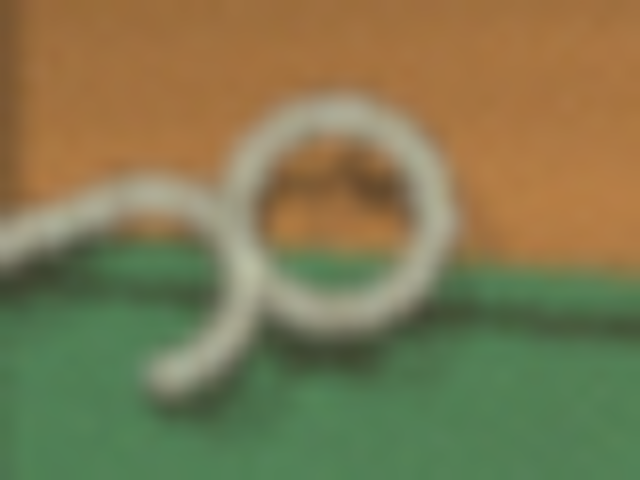

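View pics/eyes.png

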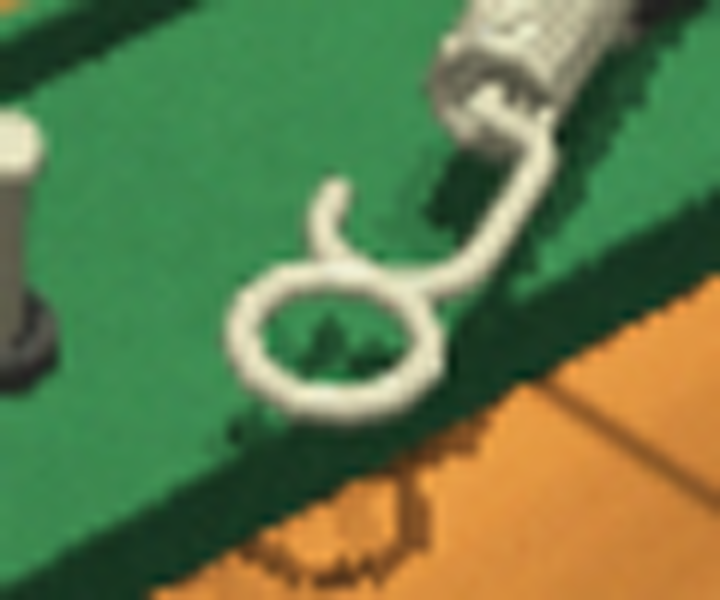

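View pics/eyew.png

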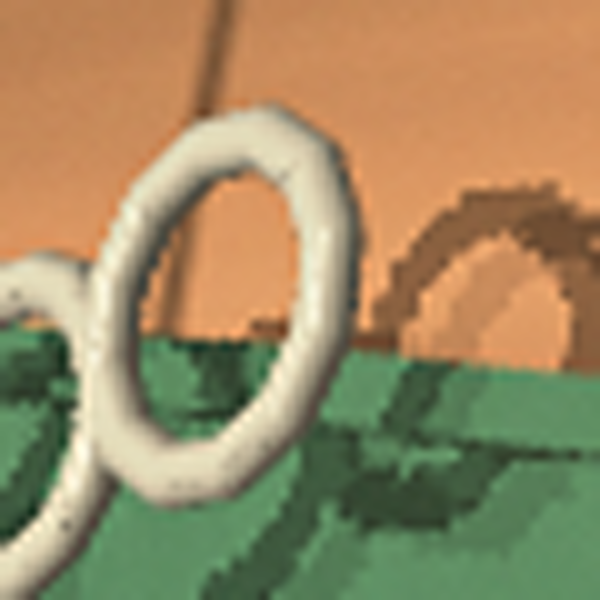

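The scene crop (485,300 in crop) shows the puller held upright and clear of the stand. The eye reads about (0.606, 0.029) from three views. Now I carry the puller to hover over it.

Request:
{"op": "apply_moves", "data": {
  "targets": [
    {"dx": 0.26, "dy": -0.4, "dz": 0, "wx": 0, "wy": 0, "wz": 0, "jaw": 0},
    {"dx": 0.52, "dy": -0.8, "dz": 0, "wx": 0, "wy": 0, "wz": 0, "jaw": 0},
    {"dx": 0.52, "dy": -0.8, "dz": 0, "wx": 0, "wy": 0, "wz": 0, "jaw": 0},
    {"dx": 0.52, "dy": -0.8, "dz": 0, "wx": 0, "wy": 0, "wz": 0, "jaw": 0},
    {"dx": 0.52, "dy": -0.8, "dz": 0, "wx": 0, "wy": 0, "wz": 0, "jaw": 0}
  ]
}}

```text
time: 4.95
tool_pos: [0.5303, -0.1707, 0.1964]
tcp_rot: [-3.118, -0.368, 0.005]
wrist_force: [-0.1, 0.4, -1.8]
width: 0.269
```

Request:
{"op": "apply_moves", "data": {
  "targets": [
    {"dx": 0.52, "dy": -0.8, "dz": 0, "wx": 0, "wy": 0, "wz": 0, "jaw": 0},
    {"dx": 0.52, "dy": -0.8, "dz": 0, "wx": 0, "wy": 0, "wz": 0, "jaw": 0},
    {"dx": 0.52, "dy": -0.8, "dz": 0, "wx": 0, "wy": 0, "wz": 0, "jaw": 0},
    {"dx": 0.52, "dy": -0.8, "dz": 0, "wx": 0, "wy": 0, "wz": 0, "jaw": 0},
    {"dx": 0.52, "dy": -0.8, "dz": 0, "wx": 0, "wy": 0, "wz": 0, "jaw": 0}
  ]
}}

```text
time: 5.45
tool_pos: [0.5779, -0.036, 0.1964]
tcp_rot: [-3.119, -0.369, 0.006]
wrist_force: [-0.2, 0.5, -1.8]
width: 0.264
```

Request:
{"op": "apply_moves", "data": {
  "targets": [
    {"dx": 0.52, "dy": -0.8, "dz": 0.2, "wx": 0, "wy": 0, "wz": 0, "jaw": 0},
    {"dx": 0.52, "dy": -0.8, "dz": 0.2, "wx": 0, "wy": 0, "wz": 0, "jaw": 0},
    {"dx": 0.3, "dy": -0.4, "dz": 0.2, "wx": 0, "wy": 0, "wz": 0, "jaw": 0},
    {"dx": 0, "dy": 0, "dz": 0, "wx": 0, "wy": 0, "wz": 0, "jaw": 0}
  ]
}}

```text
time: 5.85
tool_pos: [0.603, 0.0316, 0.1779]
tcp_rot: [-3.118, -0.372, 0.007]
wrist_force: [-0.5, -0.6, -2.1]
width: 0.266
```

```bash
python3 - <<'E'
from w import *
from workcell import cams
go(.606,.0295,.15,13.5)
shot("w5")
s=cams.read_camera("scene");np.savez("scene2.npz",**s)
crop(s,290,170,140,110,5,"pics/s2.png")
E
```

```text
t 5.85 pos [0.603  0.0316 0.1779] yaw 13.62 tilt [-0.0048  0.0004] F [-0.48 -0.6  -2.12] wid 0.266
units d [0.085 0.093 0.929] w [-0.015  0.044  0.021]
```

View pics/s2.png

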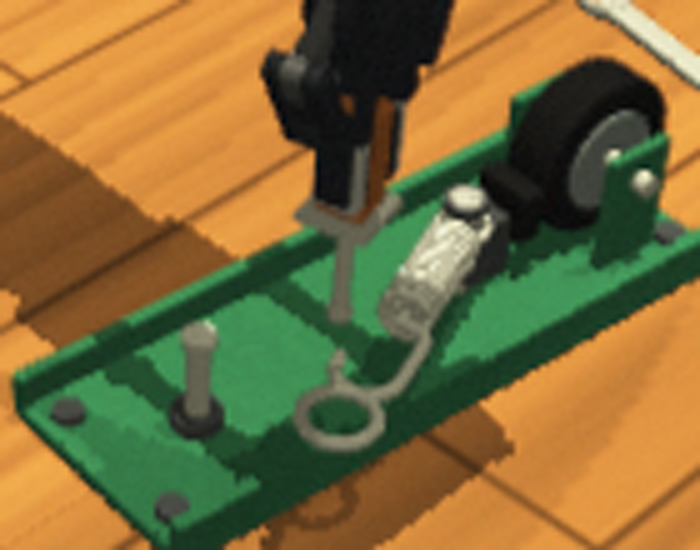

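View pics/w5.png

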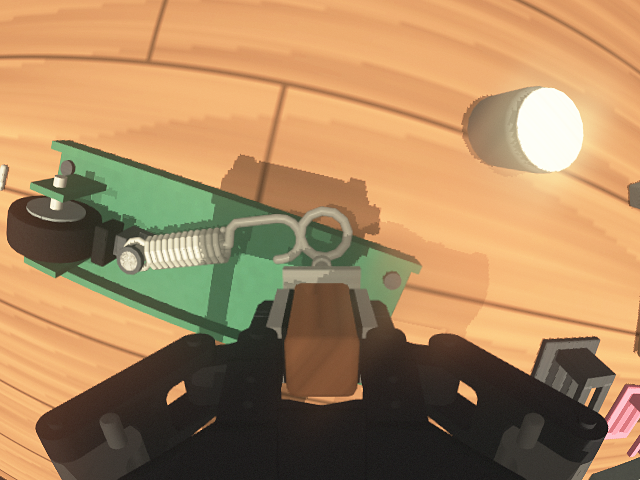

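The wrist view shows the eye ring at (326,233) and the puller's tip at (321,262). In the scene view the tip is above and behind the ring. Now I compute the offset between them.

```bash
python3 - <<'E'
from w import *
from scipy import ndimage
c=load("w5.npz")
im=c["color"][195:285,270:370,::-1];cv2.imwrite("pics/w5c.png",cv2.resize(im,None,fx=7,fy=6.6))
print("eye",wplane(c,326,233,.048),"tip centre",wplane(c,321,262,c["tp"][2]-.0723+.006), c["tp"])
P=wcloud(c);print(P[262,321],P[233,302],P[212,326])
print("post",P[285,300])
E
```

```text
eye [0.60697321 0.02943811 0.048     ] tip centre [0.60375862 0.03236913 0.11157385] [0.60300607 0.0315998  0.17787385]
[0.60542195 0.03275833 0.11687147] [0.60374099 0.04702964 0.05221128] [0.6232419  0.03347471 0.05189426]
post [0.61154324 0.04319034 0.17457809]
```

View pics/w5c.png

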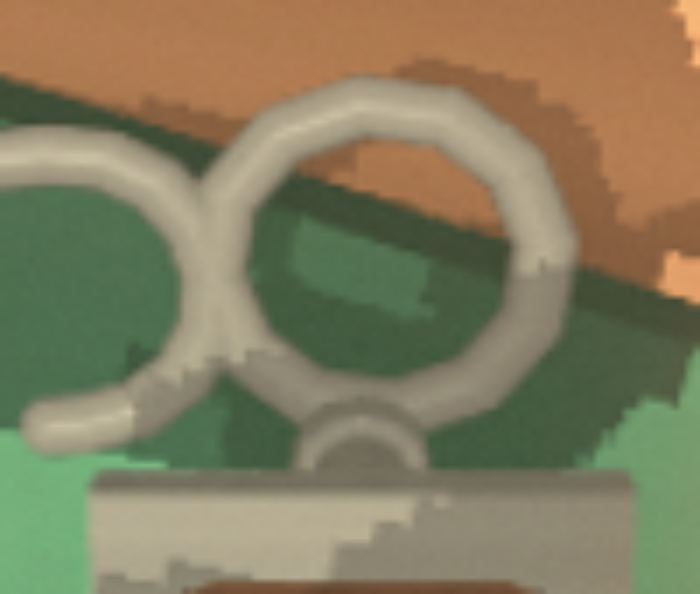

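```bash
python3 -c "
from g import *
go(.6063,.029,.1055,13.5)"
```

```text
t 5.95 pos [0.6034 0.0294 0.1794] yaw 13.52 tilt [-0.0029 -0.0006] F [ 0.55 -1.01 -2.41] wid 0.267
units d [0.1   0.035 2.463] w [-0.001  0.029  0.003]
```

Request:
{"op": "apply_moves", "data": {
  "targets": [
    {"dx": 0.1, "dy": 0.03, "dz": 0.2, "wx": 0, "wy": 0, "wz": 0, "jaw": 0},
    {"dx": 0, "dy": 0, "dz": 0.5, "wx": 0, "wy": 0, "wz": 0, "jaw": 0},
    {"dx": 0, "dy": 0, "dz": 0.5, "wx": 0, "wy": 0, "wz": 0, "jaw": 0}
  ]
}}

```text
time: 6.25
tool_pos: [0.6076, 0.0282, 0.144]
tcp_rot: [3.12, 0.366, 0.001]
wrist_force: [0.0, 0.3, -2.8]
width: 0.262
```

```bash
python3 - <<'E'
from w import *
go(.6063,.029,.1055,13.5)
c=shot("w6")
im=c["color"][195:285,270:370,::-1];cv2.imwrite("pics/w6c.png",cv2.resize(im,None,fx=6,fy=6))
E
```

```text
t 6.25 pos [0.6076 0.0282 0.144 ] yaw 13.39 tilt [ 0.0005 -0.0001] F [ 0.02  0.27 -2.85] wid 0.262
units d [-0.036 -0.036  1.283] w [ 0.002 -0.005 -0.019]
```

View pics/w6c.png

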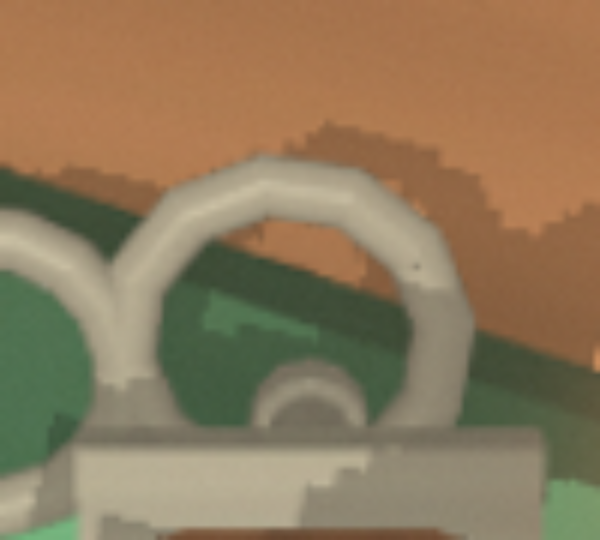

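The tip is over the ring's opening, about 2 mm right of centre, so I correct that and descend through the eye.

Request:
{"op": "apply_moves", "data": {
  "targets": [
    {"dx": 0, "dy": -0.06, "dz": 0.3, "wx": 0, "wy": 0, "wz": 0, "jaw": 0},
    {"dx": 0, "dy": 0, "dz": 0.3, "wx": 0, "wy": 0, "wz": 0, "jaw": 0},
    {"dx": 0, "dy": 0, "dz": 0.3, "wx": 0, "wy": 0, "wz": 0, "jaw": 0},
    {"dx": 0, "dy": 0, "dz": 0.3, "wx": 0, "wy": 0, "wz": 0, "jaw": 0},
    {"dx": 0, "dy": 0, "dz": 0, "wx": 0, "wy": 0, "wz": 0, "jaw": 0}
  ]
}}

```text
time: 6.8
tool_pos: [0.6059, 0.0309, 0.107]
tcp_rot: [-3.12, -0.368, 0.005]
wrist_force: [-0.7, -0.5, -1.7]
width: 0.266
```

```bash
python3 - <<'E'
from w import *
from workcell import cams
go(.6063,.029,.1055,13.5)
c=shot("w7")
im=c["color"][195:285,270:370,::-1];cv2.imwrite("pics/w7c.png",cv2.resize(im,None,fx=6,fy=6))
s=cams.read_camera("scene")
crop(s,310,200,100,80,7,"pics/s3.png")
E
```

```text
t 6.8 pos [0.6059 0.0309 0.107 ] yaw 13.47 tilt [-0.003 -0.   ] F [-0.68 -0.46 -1.68] wid 0.266
units d [-0.001  0.065  0.05 ] w [-0.006  0.028 -0.006]
```

View pics/w7c.png

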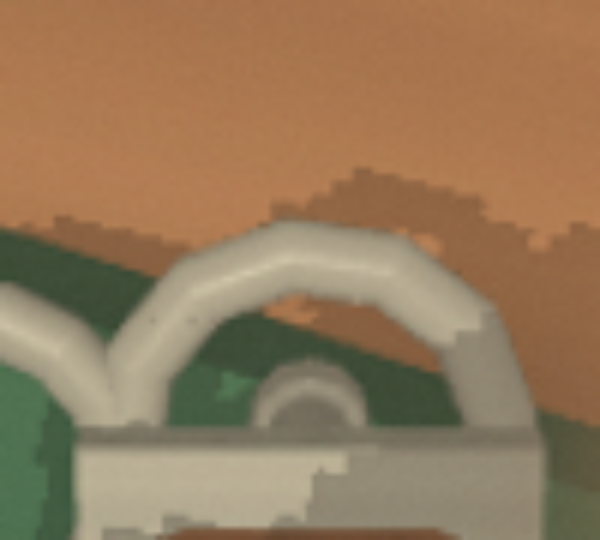

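View pics/s3.png

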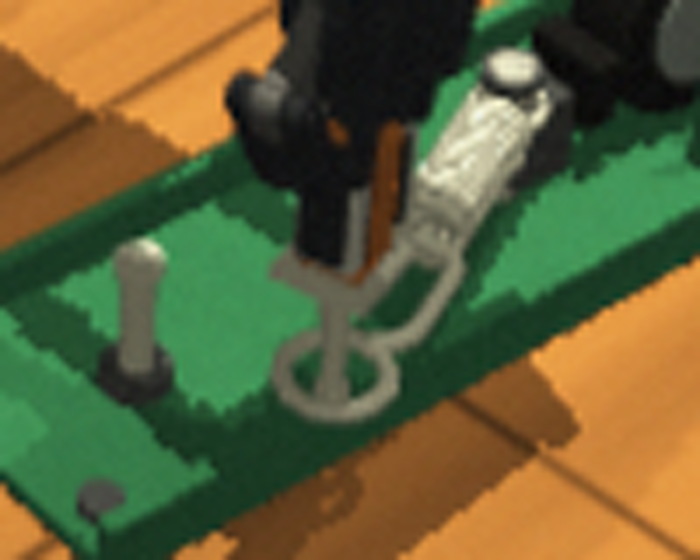

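The scene view shows the shank through the ring at (338,375) in the crop, and the wrist view shows the tip inside the ring too. I stretch in steps and watch the force.

Request:
{"op": "apply_moves", "data": {
  "targets": [
    {"dx": 0, "dy": 0, "dz": 0.08, "wx": 0, "wy": 0, "wz": 0, "jaw": 0},
    {"dx": -0.08, "dy": 0.4, "dz": 0, "wx": 0, "wy": 0, "wz": 0, "jaw": 0},
    {"dx": -0.08, "dy": 0.4, "dz": 0, "wx": 0, "wy": 0, "wz": 0, "jaw": 0},
    {"dx": -0.08, "dy": 0.4, "dz": 0, "wx": 0, "wy": 0, "wz": 0, "jaw": 0},
    {"dx": 0, "dy": 0, "dz": 0, "wx": 0, "wy": 0, "wz": 0, "jaw": 0}
  ]
}}

```text
time: 7.4
tool_pos: [0.6081, -0.007, 0.1064]
tcp_rot: [-3.119, -0.364, 0.001]
wrist_force: [-2.0, 5.1, -2.5]
width: 0.266
```

```bash
python3 - <<'E'
from w import *
from workcell import cams
go(.6099,-.0529,.104,13.5)
c=shot("w8")
im=c["color"][150:300,200:400,::-1];cv2.imwrite("pics/w8c.png",cv2.resize(im,None,fx=4,fy=4))
s=cams.read_camera("scene")
crop(s,290,200,120,90,6,"pics/s4.png")
E
```

```text
t 7.4 pos [ 0.6081 -0.007   0.1064] yaw 13.32 tilt [-0.0008  0.001 ] F [-2.04  5.11 -2.5 ] wid 0.266
units d [-0.295  1.501  0.079] w [-0.011  0.006 -0.03 ]
```

View pics/w8c.png

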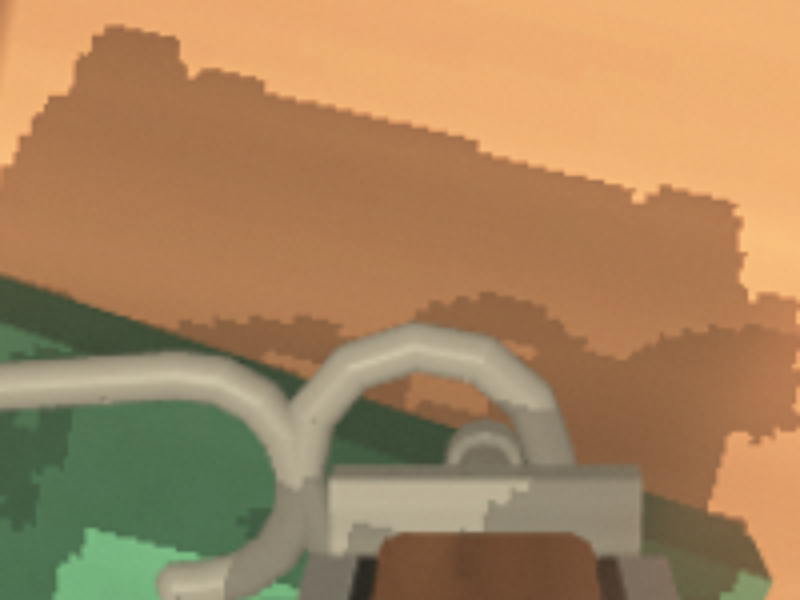

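View pics/s4.png

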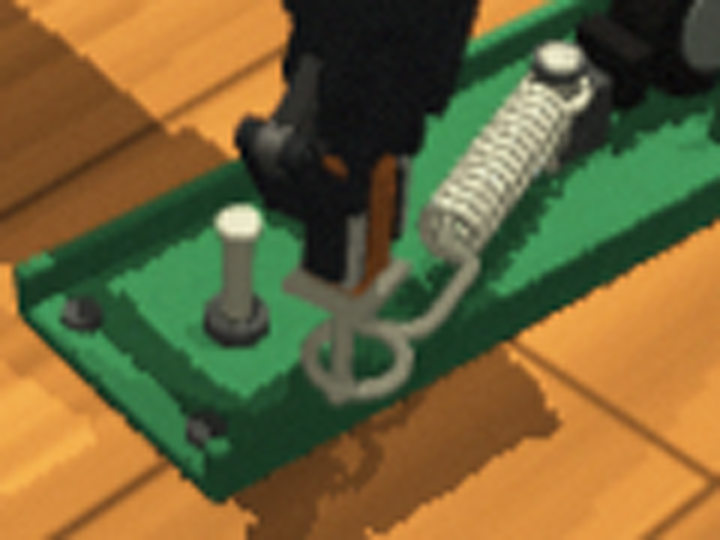

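The spring is stretching with the shank seated against the ring's outer side, and 5.5 N agrees with a stretch of about 25 mm. I continue.

Request:
{"op": "apply_moves", "data": {
  "targets": [
    {"dx": -0.07, "dy": 0.37, "dz": 0.02, "wx": 0, "wy": 0, "wz": 0, "jaw": 0},
    {"dx": -0.07, "dy": 0.37, "dz": 0.02, "wx": 0, "wy": 0, "wz": 0, "jaw": 0},
    {"dx": -0.07, "dy": 0.37, "dz": 0.02, "wx": 0, "wy": 0, "wz": 0, "jaw": 0},
    {"dx": -0.07, "dy": 0.37, "dz": 0.02, "wx": 0, "wy": 0, "wz": 0, "jaw": 0},
    {"dx": 0, "dy": 0, "dz": 0, "wx": 0, "wy": 0, "wz": 0, "jaw": 0}
  ]
}}

```text
time: 8.0
tool_pos: [0.6095, -0.0499, 0.1035]
tcp_rot: [-3.116, -0.364, 0.003]
wrist_force: [-3.3, 9.7, -1.8]
width: 0.267
```

```bash
python3 - <<'E'
from w import *
from workcell import cams
go(.5753,-.0587,.104,13.5)
c=shot("w9")
s=cams.read_camera("scene");np.savez("scene5.npz",**s)
crop(s,290,200,120,90,6,"pics/s5.png")
E
```

```text
t 8.0 pos [ 0.6095 -0.0499  0.1035] yaw 13.33 tilt [-0.0026  0.0038] F [-3.29  9.71 -1.81] wid 0.267
units d [-1.178  0.023 -0.016] w [-0.041  0.016 -0.028]
```

View pics/w9.png

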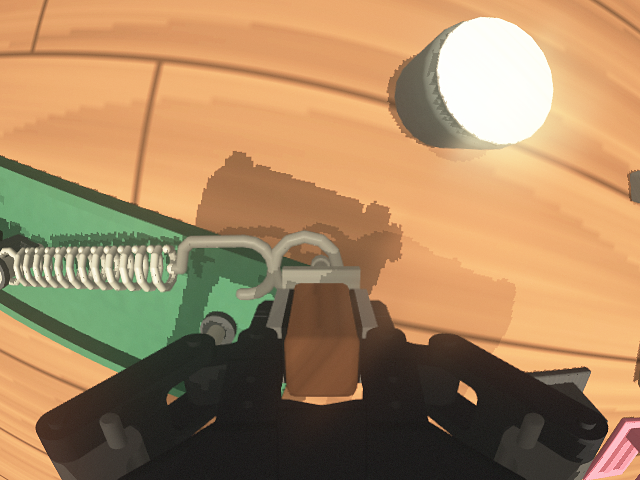

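View pics/s5.png

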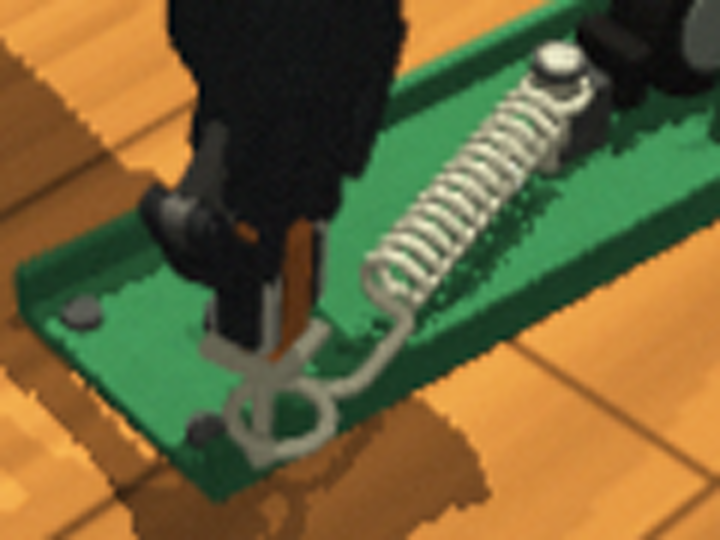

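Force is about 10 N. In the wrist view the hook's mouth spans (178–240, 290), with the post cap at (218,327) alongside it. Before swinging, I check where the post lies in the hook's frame.

```bash
python3 - <<'E'
from w import *
c=load("w9.npz")
im=c["color"][210:360,150:350,::-1];cv2.imwrite("pics/w9c.png",cv2.resize(im,None,fx=4,fy=4))
for n,u,v,z in[("piv",0,270,.066),("lip",240,294,.048),("root",178,267,.048),("tip",321,264,.036),("post",220,325,.066)]: print(n,wplane(c,u,v,z).round(4))
E
```

```text
piv [0.5583 0.1706 0.066 ]
lip [ 0.5835 -0.0065  0.048 ]
root [0.5906 0.0335 0.048 ]
tip [ 0.6089 -0.0493  0.036 ]
post [ 0.5701 -0.0007  0.066 ]
```

View pics/w9c.png

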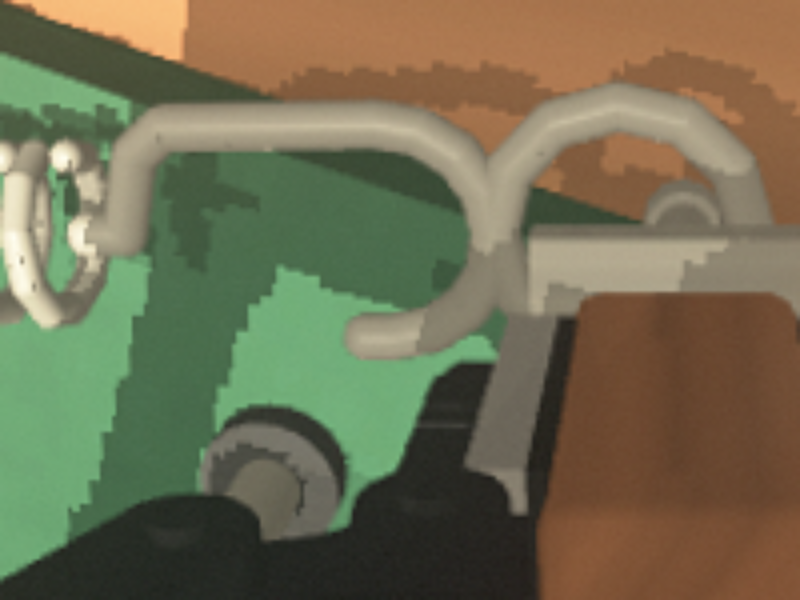

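Request:
{"op": "apply_moves", "data": {
  "targets": [
    {"dx": -0.3, "dy": 0.02, "dz": 0, "wx": 0, "wy": 0, "wz": 0, "jaw": 0},
    {"dx": -0.3, "dy": 0.02, "dz": 0, "wx": 0, "wy": 0, "wz": 0, "jaw": 0},
    {"dx": -0.3, "dy": 0.02, "dz": 0, "wx": 0, "wy": 0, "wz": 0, "jaw": 0},
    {"dx": -0.28, "dy": 0, "dz": 0, "wx": 0, "wy": 0, "wz": 0, "jaw": 0},
    {"dx": 0, "dy": 0, "dz": 0, "wx": 0, "wy": 0, "wz": 0, "jaw": 0}
  ]
}}

```text
time: 8.6
tool_pos: [0.5749, -0.0586, 0.1035]
tcp_rot: [-3.115, -0.365, 0.003]
wrist_force: [-0.7, 9.8, -1.6]
width: 0.263
```

```bash
python3 - <<'E'
from w import *
from workcell import cams
go(.5285,-.0582,.104,13.5)
c=shot("w10")
im=c["color"][210:360,100:300,::-1];cv2.imwrite("pics/w10c.png",cv2.resize(im,None,fx=4,fy=4))
s=cams.read_camera("scene")
crop(s,280,200,120,90,6,"pics/s6.png")
E
```

```text
t 8.6 pos [ 0.5749 -0.0586  0.1035] yaw 13.37 tilt [-0.0024  0.0046] F [-0.71  9.77 -1.6 ] wid 0.263
units d [-1.502 -0.37  -0.011] w [-0.048  0.012 -0.022]
```

View pics/w10c.png

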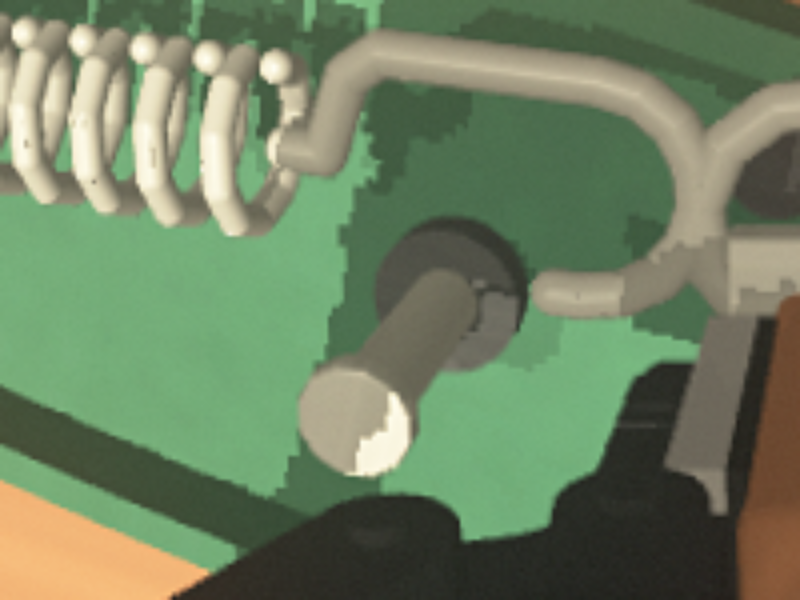

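View pics/s6.png

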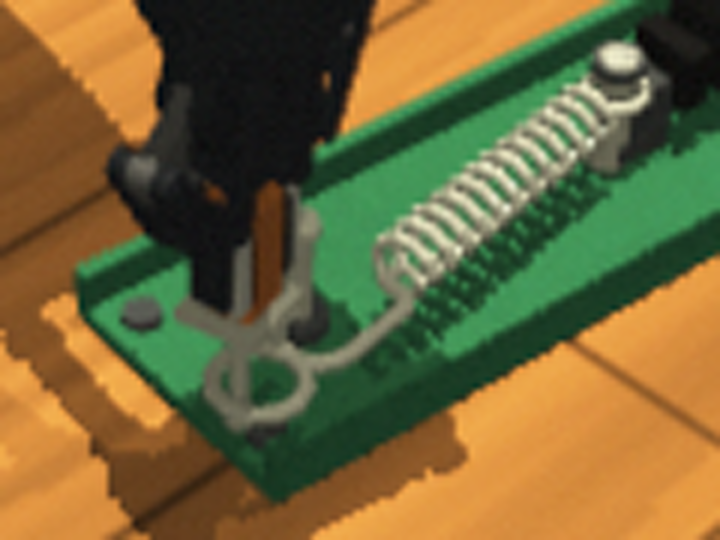

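```bash
python3 - <<'E'
from w import *
c=load("w10.npz")
post=wplane(c,188.8,313.8,.066);root=wplane(c,179,249,.048);lip=wplane(c,237,283,.048);tip=wplane(c,321,264,.036)
print(post,root,lip,tip)
piv=np.array([.5542,.1749]);d=c["tp"][:2]-piv;print("r",np.hypot(*d),"th",np.radians(np.degrees(np.arctan2(d[1],d[0]))+96.3))
d/=np.hypot(*d);q=(post-root)[:2];print("post in hook",q@d,q@np.array([-d[1],d[0]])); q=(lip-root)[:2];print("lip in hook",q@d,q@np.array([-d[1],d[0]]))
E
```

```text
[0.53729926 0.0095033  0.066     ] [0.56714184 0.02559988 0.048     ] [ 0.55516734 -0.01232478  0.048     ] [ 0.57422529 -0.05790425  0.036     ]
r 0.23439777121457678 th 0.19843984207323556
post in hook 0.013396453541409822 -0.03114826620311079
lip in hook 0.03671812429748584 -0.015279005971596633
```

In the hook's frame the post is at x ≈ 13–15 mm, inside the 10–26 mm window, and the lip clears it. I swing over the post.

Request:
{"op": "apply_moves", "data": {
  "targets": [
    {"dx": -0.3, "dy": -0.06, "dz": 0, "wx": 0, "wy": 0, "wz": 0, "jaw": 0},
    {"dx": -0.3, "dy": -0.07, "dz": 0, "wx": 0, "wy": 0, "wz": 0, "jaw": 0},
    {"dx": -0.3, "dy": -0.07, "dz": 0, "wx": 0, "wy": 0, "wz": 0, "jaw": 0},
    {"dx": 0, "dy": 0, "dz": 0, "wx": 0, "wy": 0, "wz": 0, "jaw": 0}
  ]
}}

```text
time: 9.1
tool_pos: [0.5478, -0.059, 0.1038]
tcp_rot: [-3.116, -0.365, 0.001]
wrist_force: [0.3, 9.7, -1.2]
width: 0.267
```

```bash
python3 - <<'E'
from w import *
go(.5285,-.0582,.104,13.5)
c=shot("w11")
im=c["color"][180:360,80:320,::-1];cv2.imwrite("pics/w11c.png",cv2.resize(im,None,fx=3,fy=3))
E
```

```text
t 9.1 pos [ 0.5478 -0.059   0.1038] yaw 13.37 tilt [-0.0009  0.0045] F [ 0.27  9.66 -1.24] wid 0.267
units d [-0.621 -0.174 -0.005] w [-0.044 -0.001 -0.022]
```

View pics/w11c.png

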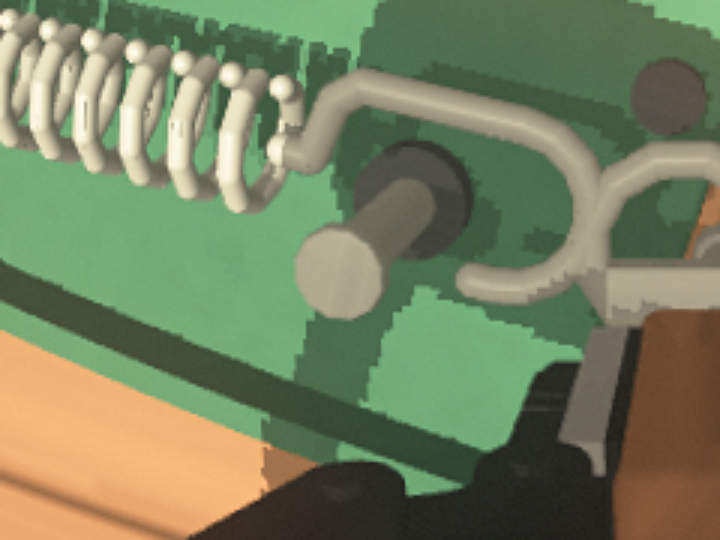

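The post is now in the mouth between the root (300,150) and the lip (465,280). I continue to the spring's straight line.

Request:
{"op": "apply_moves", "data": {
  "targets": [
    {"dx": -0.31, "dy": -0.08, "dz": 0, "wx": 0, "wy": 0, "wz": 0, "jaw": 0},
    {"dx": -0.31, "dy": -0.08, "dz": 0, "wx": 0, "wy": 0, "wz": 0, "jaw": 0},
    {"dx": 0, "dy": 0, "dz": 0, "wx": 0, "wy": 0, "wz": 0, "jaw": 0}
  ]
}}

```text
time: 9.45
tool_pos: [0.5291, -0.0587, 0.104]
tcp_rot: [-3.116, -0.365, -0.001]
wrist_force: [1.7, 10.0, -2.0]
width: 0.265
```

```bash
python3 - <<'E'
from w import *
go(.5327,-.0199,.104,13.5)
c=shot("w12")
im=c["color"][180:360,80:320,::-1];cv2.imwrite("pics/w12c.png",cv2.resize(im,None,fx=3,fy=3))
E
```

```text
t 9.45 pos [ 0.5291 -0.0587  0.104 ] yaw 13.37 tilt [0.0001 0.0045] F [ 1.67 10.   -2.03] wid 0.265
units d [ 0.415 -1.23   0.007] w [-0.041 -0.011 -0.022]
```

View pics/w12c.png

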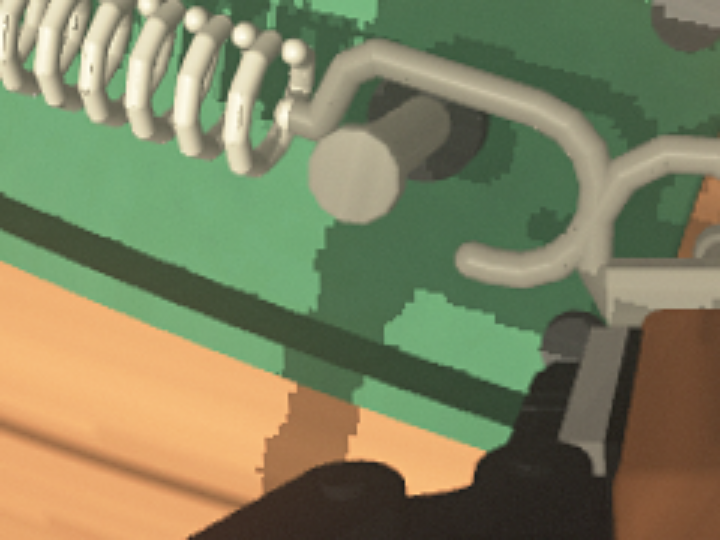

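```bash
python3 - <<'E'
from w import *
c=load("w12.npz")
post=wplane(c,198.3,238.3,.066);root=wplane(c,179,219,.048);lip=wplane(c,233.5,267,.048)
print(post,root,lip)
tip=c["tp"]
for piv in ([.5542,.1749],[.556,.173]):
    d=tip[:2]-piv;print(np.hypot(*d));d/=np.hypot(*d);e=np.array([-d[1],d[0]])
    q=(post-root)[:2];print("post rel root",q@d,q@e);q=(lip-root)[:2];print("lip",q@d,q@e);q=(post-tip)[:2];print("post rel shank",q@d,q@e)
E
```

```text
[0.53632429 0.00940486 0.066     ] [0.53907996 0.02810993 0.048     ] [ 0.51854542 -0.0087442   0.048     ]
0.23491924330044542
post rel root 0.01889239207994891 -0.0007420683069409034
lip 0.03883655230152748 -0.016480793172268176
post rel shank -0.0684615248180693 -9.737379384346258e-05
0.23323087715767257
post rel root 0.018898042509921435 -0.0005806316972787547
lip 0.038975940594671604 -0.016148386700131717
post rel shank -0.06845819422271136 -0.0006822798812628032
```

The post is at (18.9, −0.7) mm in the hook, right on the mouth's centre. I ease the tension so the bend seats.

Request:
{"op": "apply_moves", "data": {
  "targets": [
    {"dx": 0.1, "dy": -0.3, "dz": 0, "wx": 0, "wy": 0, "wz": 0, "jaw": 0},
    {"dx": 0.1, "dy": -0.3, "dz": 0, "wx": 0, "wy": 0, "wz": 0, "jaw": 0},
    {"dx": 0.1, "dy": -0.3, "dz": 0, "wx": 0, "wy": 0, "wz": 0, "jaw": 0},
    {"dx": 0.1, "dy": -0.3, "dz": 0, "wx": 0, "wy": 0, "wz": 0, "jaw": 0},
    {"dx": 0, "dy": 0, "dz": 0, "wx": 0, "wy": 0, "wz": 0, "jaw": 0}
  ]
}}

```text
time: 10.0
tool_pos: [0.5336, -0.0231, 0.1045]
tcp_rot: [3.118, 0.371, 0.002]
wrist_force: [0.4, -0.7, -1.4]
width: 0.266
```

```bash
python3 - <<'E'
from w import *
from workcell import cams
go(.5327,-.0199,.104,13.5)
c=shot("w13")
im=c["color"][160:340,160:400,::-1];cv2.imwrite("pics/w13c.png",cv2.resize(im,None,fx=3,fy=3))
s=cams.read_camera("scene")
crop(s,280,200,120,90,6,"pics/s7.png")
E
```

```text
t 10.0 pos [ 0.5336 -0.0231  0.1045] yaw 13.57 tilt [ 0.0012 -0.0014] F [ 0.38 -0.71 -1.37] wid 0.266
units d [-0.005 -0.113  0.015] w [ 0.016 -0.008  0.011]
```

View pics/w13c.png

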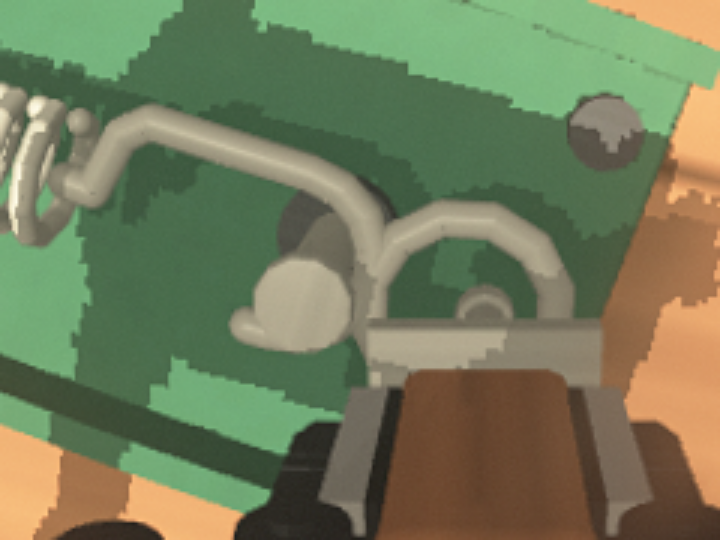

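View pics/s7.png

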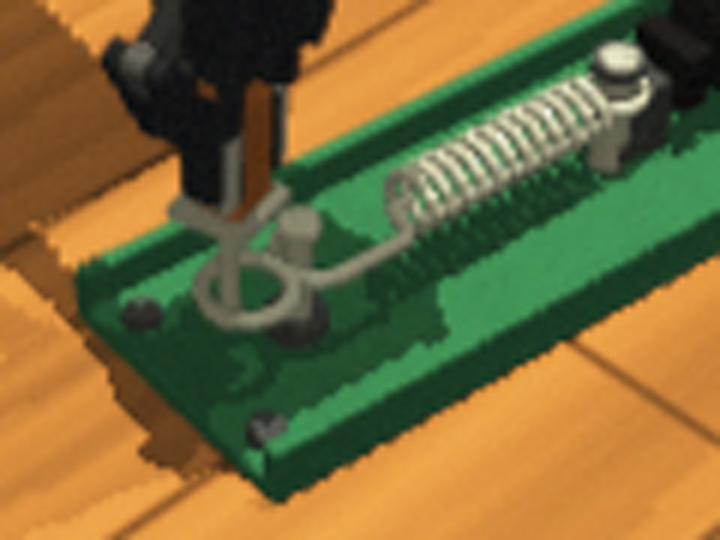

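The hook is seated on the post and the puller's load has dropped to zero, with the shank near the ring's middle. I centre it by 3 mm and lift out.

Request:
{"op": "apply_moves", "data": {
  "targets": [
    {"dx": 0, "dy": -0.1, "dz": 0, "wx": 0, "wy": 0, "wz": 0, "jaw": 0},
    {"dx": 0, "dy": 0, "dz": -0.2, "wx": 0, "wy": 0, "wz": 0, "jaw": 0},
    {"dx": 0, "dy": 0, "dz": -0.3, "wx": 0, "wy": 0, "wz": 0, "jaw": 0},
    {"dx": 0, "dy": 0, "dz": -0.3, "wx": 0, "wy": 0, "wz": 0, "jaw": 0},
    {"dx": 0, "dy": 0, "dz": -0.4, "wx": 0, "wy": 0, "wz": 0, "jaw": 0}
  ]
}}

```text
time: 10.6
tool_pos: [0.5324, -0.0205, 0.141]
tcp_rot: [3.12, 0.368, 0.0]
wrist_force: [-0.4, -0.0, -2.6]
width: 0.264
```

Request:
{"op": "apply_moves", "data": {
  "targets": [
    {"dx": 0, "dy": 0, "dz": -0.6, "wx": 0, "wy": 0, "wz": 0, "jaw": 0},
    {"dx": 0, "dy": 0, "dz": -0.7, "wx": 0, "wy": 0, "wz": 0, "jaw": 0},
    {"dx": 0, "dy": 0, "dz": -0.7, "wx": 0, "wy": 0, "wz": 0, "jaw": 0},
    {"dx": 0, "dy": 0, "dz": 0, "wx": 0, "wy": 0, "wz": 0, "jaw": 0}
  ]
}}

```text
time: 11.0
tool_pos: [0.5353, -0.0206, 0.2049]
tcp_rot: [3.118, 0.368, 0.013]
wrist_force: [0.4, -0.7, -1.9]
width: 0.266
```

```bash
python3 - <<'E'
from w import *
from workcell import cams
c=shot("w14")
s=cams.read_camera("scene")
crop(s,280,140,120,150,4,"pics/s8.png")
go(.4895,-.2953,.2,13.5)
E
```

```text
t 11.1 pos [ 0.5329 -0.0204  0.201 ] yaw 13.46 tilt [ 0.0021 -0.0003] F [-0.79 -0.1  -2.16] wid 0.262
units d [-3.539  8.574  0.032] w [ 0.007 -0.019 -0.007]
```

View pics/w14.png

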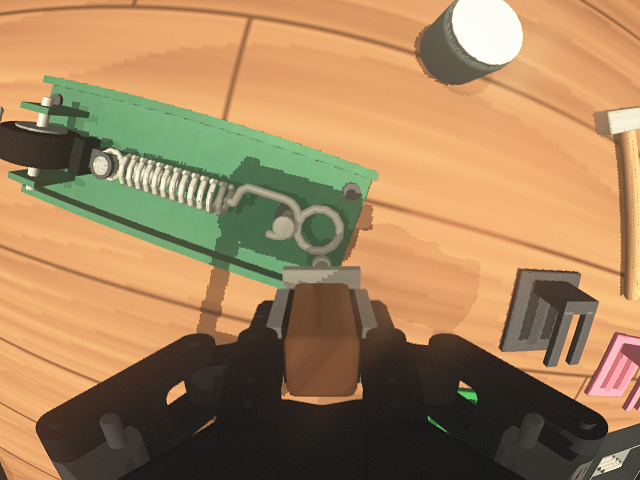

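View pics/s8.png

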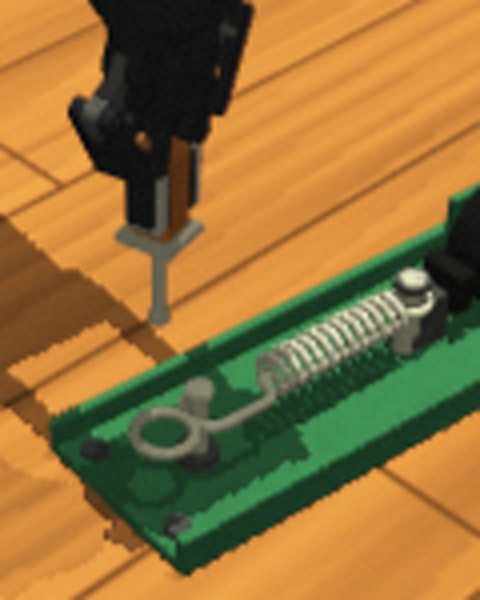

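The hook holds on the post at (283,228) in the wrist view, and the puller is free. I carry it back over the steel stand.

Request:
{"op": "apply_moves", "data": {
  "targets": [
    {"dx": -0.16, "dy": 0.39, "dz": 0, "wx": 0, "wy": 0, "wz": 0, "jaw": 0},
    {"dx": -0.32, "dy": 0.78, "dz": 0, "wx": 0, "wy": 0, "wz": 0, "jaw": 0},
    {"dx": -0.32, "dy": 0.78, "dz": 0, "wx": 0, "wy": 0, "wz": 0, "jaw": 0},
    {"dx": -0.32, "dy": 0.78, "dz": 0, "wx": 0, "wy": 0, "wz": 0, "jaw": 0},
    {"dx": -0.32, "dy": 0.78, "dz": 0, "wx": 0, "wy": 0, "wz": 0, "jaw": 0}
  ]
}}

```text
time: 11.6
tool_pos: [0.5133, -0.1342, 0.1983]
tcp_rot: [-3.119, -0.368, 0.005]
wrist_force: [0.4, 0.7, -0.4]
width: 0.268
```

Request:
{"op": "apply_moves", "data": {
  "targets": [
    {"dx": -0.32, "dy": 0.78, "dz": 0, "wx": 0, "wy": 0, "wz": 0, "jaw": 0},
    {"dx": -0.32, "dy": 0.78, "dz": 0, "wx": 0, "wy": 0, "wz": 0, "jaw": 0},
    {"dx": -0.32, "dy": 0.78, "dz": 0, "wx": 0, "wy": 0, "wz": 0, "jaw": 0},
    {"dx": -0.32, "dy": 0.78, "dz": 0, "wx": 0, "wy": 0, "wz": 0, "jaw": 0},
    {"dx": -0.32, "dy": 0.78, "dz": 0, "wx": 0, "wy": 0, "wz": 0, "jaw": 0}
  ]
}}

```text
time: 12.1
tool_pos: [0.4937, -0.259, 0.1982]
tcp_rot: [-3.118, -0.368, 0.004]
wrist_force: [-0.5, 0.2, -1.6]
width: 0.264
```

Request:
{"op": "apply_moves", "data": {
  "targets": [
    {"dx": -0.3, "dy": 0.78, "dz": 0, "wx": 0, "wy": 0, "wz": 0, "jaw": 0},
    {"dx": -0.1, "dy": 0.3, "dz": 0, "wx": 0, "wy": 0, "wz": 0, "jaw": 0},
    {"dx": 0, "dy": 0, "dz": 0, "wx": 0, "wy": 0, "wz": 0, "jaw": 0},
    {"dx": 0, "dy": 0, "dz": 0, "wx": 0, "wy": 0, "wz": 0, "jaw": 0}
  ]
}}

```text
time: 12.5
tool_pos: [0.4907, -0.2915, 0.1991]
tcp_rot: [-3.118, -0.367, 0.002]
wrist_force: [-0.1, 0.2, -1.8]
width: 0.262
```

```bash
python3 - <<'E'
from w import *
go(.4885,-.2948,.16,13.5)
c=shot("w15")
go(.4885,-.2948,.16,13.5)
P=wcloud(c);m=(np.abs(P[...,0]-.49)<.07)&(np.abs(P[...,1]+.295)<.06)
k=P[m&(P[...,2]>.066)&(P[...,2]<.0745)];print("rails",len(k),cv2.minAreaRect((k[:,:2]*1000).astype(np.float32)))
b=P[m&(P[...,2]>.003)&(P[...,2]<.016)];print("base",cv2.minAreaRect((b[:,:2]*1000).astype(np.float32)))
E
```

```text
t 12.5 pos [ 0.4907 -0.2915  0.1991] yaw 13.43 tilt [-0.0015  0.0016] F [-0.13  0.17 -1.84] wid 0.262
units d [-0.095  0.093  1.303] w [-0.018  0.01  -0.012]
t 12.55 pos [ 0.4909 -0.2912  0.1994] yaw 13.47 tilt [-0.0011  0.0013] F [-0.39 -0.87 -2.14] wid 0.265
units d [-0.106  0.101  1.312] w [-0.015  0.007 -0.005]
rails 3739 ((502.42401123046875, -291.77093505859375), (67.01667022705078, 46.03953170776367), 10.141215324401855)
base ((495.8741455078125, -292.96917724609375), (100.44025421142578, 90.87747192382812), 9.351702690124512)
```

View pics/w15.png

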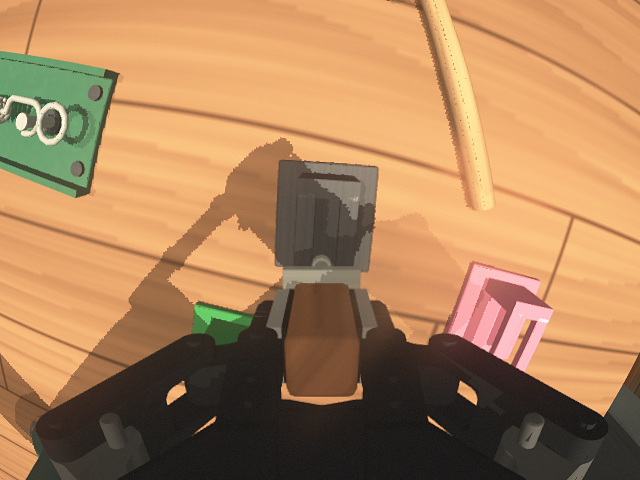

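Request:
{"op": "apply_moves", "data": {
  "targets": [
    {"dx": -0.1, "dy": 0.1, "dz": 0.4, "wx": 0, "wy": 0, "wz": 0, "jaw": 0},
    {"dx": 0, "dy": 0, "dz": 0.6, "wx": 0, "wy": 0, "wz": 0, "jaw": 0},
    {"dx": 0, "dy": 0, "dz": 0.6, "wx": 0, "wy": 0, "wz": 0, "jaw": 0},
    {"dx": 0, "dy": 0, "dz": 0, "wx": 0, "wy": 0, "wz": 0, "jaw": 0},
    {"dx": 0, "dy": 0, "dz": 0, "wx": 0, "wy": 0, "wz": 0, "jaw": 0}
  ]
}}

```text
time: 13.05
tool_pos: [0.4887, -0.2949, 0.1513]
tcp_rot: [-3.119, -0.369, 0.002]
wrist_force: [1.1, 0.1, -1.4]
width: 0.266
```

```bash
python3 - <<'E'
from w import *
from workcell import cams
go(.4885,-.2948,.0863,13.5)
c=shot("w16")
im=c["color"][150:300,230:430,::-1];cv2.imwrite("pics/w16c.png",cv2.resize(im,None,fx=4,fy=4))
s=cams.read_camera("scene");crop(s,150,220,120,120,5,"pics/s9.png")
go(.4885,-.2948,.0863,13.5)
E
```

```text
t 13.05 pos [ 0.4887 -0.2949  0.1513] yaw 13.51 tilt [-0.0014  0.0009] F [ 1.11  0.12 -1.39] wid 0.266
units d [-3.000e-03 -1.000e-03  2.168e+00] w [-0.012  0.011  0.002]
t 13.15 pos [ 0.4898 -0.2957  0.153 ] yaw 13.49 tilt [ 0.0013 -0.0009] F [ 0.14 -1.26 -1.79] wid 0.268
units d [-0.037 -0.043  2.223] w [ 0.011 -0.01  -0.001]
```

View pics/w16c.png

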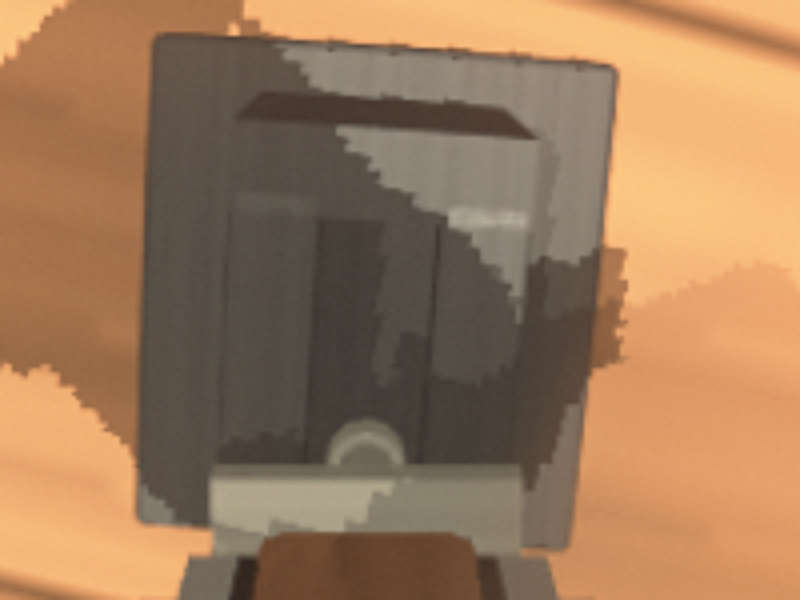

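View pics/s9.png

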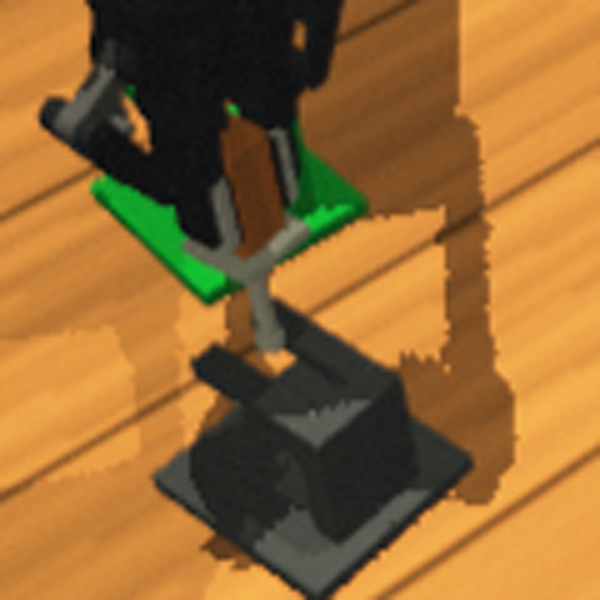

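The tip (366,450) lies exactly midway in the gap (308–424). I lower it.

Request:
{"op": "apply_moves", "data": {
  "targets": [
    {"dx": 0, "dy": 0, "dz": 0.4, "wx": 0, "wy": 0, "wz": 0, "jaw": 0},
    {"dx": 0, "dy": 0, "dz": 0.5, "wx": 0, "wy": 0, "wz": 0, "jaw": 0},
    {"dx": 0, "dy": 0, "dz": 0.5, "wx": 0, "wy": 0, "wz": 0, "jaw": 0},
    {"dx": 0, "dy": 0, "dz": 0.5, "wx": 0, "wy": 0, "wz": 0, "jaw": 0},
    {"dx": 0, "dy": 0, "dz": 0.15, "wx": 0, "wy": 0, "wz": 0, "jaw": 0}
  ]
}}

```text
time: 13.65
tool_pos: [0.4871, -0.2944, 0.0872]
tcp_rot: [-3.117, -0.368, 0.006]
wrist_force: [0.1, -0.5, -2.3]
width: 0.262
```

Request:
{"op": "apply_moves", "data": {
  "targets": [
    {"dx": 0, "dy": 0, "dz": 0, "wx": 0, "wy": 0, "wz": 0, "jaw": 0},
    {"dx": 0, "dy": 0, "dz": 0, "wx": 0, "wy": 0, "wz": 0, "jaw": 0}
  ]
}}

```text
time: 13.85
tool_pos: [0.4893, -0.2958, 0.0905]
tcp_rot: [3.12, 0.368, -0.0]
wrist_force: [0.1, 0.1, -1.1]
width: 0.265
```

```bash
python3 - <<'E'
from w import *
from workcell import cams
go(.4885,-.2948,.0863,13.5)
c=shot("w17")
s=cams.read_camera("scene");crop(s,150,220,120,120,5,"pics/s10.png")
P=wcloud(c);m=(np.abs(P[...,0]-.49)<.07)&(np.abs(P[...,1]+.295)<.06)
v,u=np.nonzero(m&(P[...,2]>.072)&(P[...,2]<.09));k=P[v,u];k=k[(v>250)];print(len(k),np.percentile(k[:,2],[10,50,90]))
print(P[272,300],P[274,340])
E
```

```text
t 13.85 pos [ 0.4893 -0.2958  0.0905] yaw 13.46 tilt [-0. -0.] F [ 0.09  0.09 -1.12] wid 0.265
units d [-0.016 -0.039  0.141] w [ 0.     0.    -0.007]
2558 [0.07228411 0.08083353 0.08453834]
[ 0.50153674 -0.28312602  0.0816777 ] [ 0.50445045 -0.30024842  0.08099841]
```

View pics/w17.png

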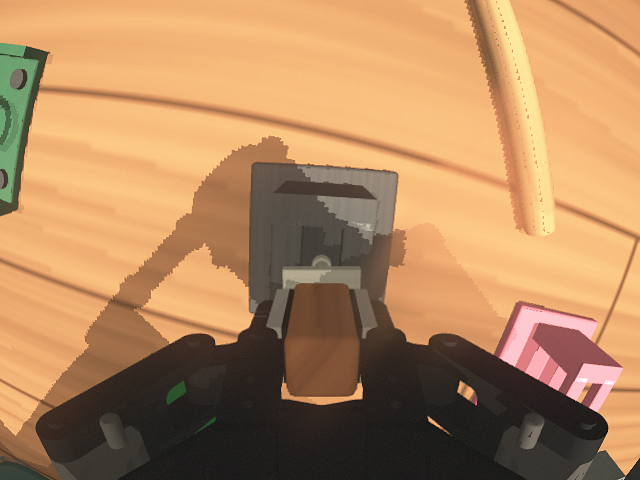

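View pics/s10.png

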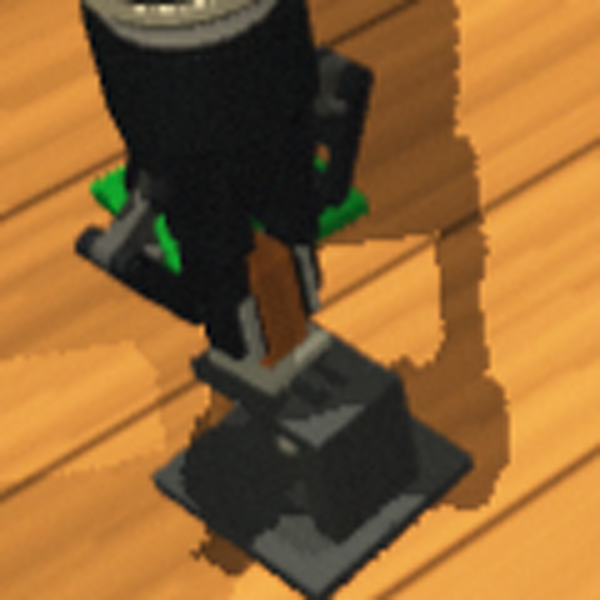

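The collar is about 4 mm above the rails, in place. I lower the rest slowly and watch the force.

Request:
{"op": "apply_moves", "data": {
  "targets": [
    {"dx": 0, "dy": 0, "dz": 0.06, "wx": 0, "wy": 0, "wz": 0, "jaw": 0},
    {"dx": 0, "dy": 0, "dz": 0.05, "wx": 0, "wy": 0, "wz": 0, "jaw": 0},
    {"dx": 0, "dy": 0, "dz": 0.02, "wx": 0, "wy": 0, "wz": 0, "jaw": 0},
    {"dx": 0, "dy": 0, "dz": 0, "wx": 0, "wy": 0, "wz": 0, "jaw": 0},
    {"dx": 0, "dy": 0, "dz": 0, "wx": 0, "wy": 0, "wz": 0, "jaw": 0}
  ]
}}

```text
time: 14.45
tool_pos: [0.4891, -0.2957, 0.0867]
tcp_rot: [3.12, 0.368, 0.0]
wrist_force: [-0.5, -0.1, -1.9]
width: 0.267
```

```bash
python3 - <<'E'
from w import *
go(.4885,-.2948,.0863,13.5)
c=shot("w18");go(.4885,-.2948,.0863,13.5)
P=wcloud(c);print(P[272,300],P[274,340])
E
```

```text
t 14.45 pos [ 0.4891 -0.2957  0.0867] yaw 13.46 tilt [ 0. -0.] F [-0.47 -0.07 -1.89] wid 0.267
units d [-0.012 -0.033  0.013] w [ 0.    -0.    -0.006]
t 14.5 pos [ 0.4891 -0.2957  0.0867] yaw 13.46 tilt [ 0. -0.] F [-0.51 -0.03 -1.44] wid 0.268
units d [-0.013 -0.032  0.014] w [ 0.001 -0.    -0.006]
[ 0.50134995 -0.28297141  0.07776718] [ 0.50454746 -0.29998824  0.07793538]
```

Request:
{"op": "apply_moves", "data": {
  "targets": [
    {"dx": 0, "dy": 0, "dz": 0.03, "wx": 0, "wy": 0, "wz": 0, "jaw": 0},
    {"dx": 0, "dy": 0, "dz": 0, "wx": 0, "wy": 0, "wz": 0, "jaw": 0},
    {"dx": 0, "dy": 0, "dz": 0, "wx": 0, "wy": 0, "wz": 0, "jaw": 0}
  ]
}}

```text
time: 14.8
tool_pos: [0.4893, -0.2958, 0.0863]
tcp_rot: [3.12, 0.368, 0.001]
wrist_force: [-1.5, 1.8, 4.2]
width: 0.264
```

The force has changed to +4 N, so the collar rests on the rails. I release.

Request:
{"op": "apply_moves", "data": {
  "targets": [
    {"dx": 0, "dy": 0, "dz": 0, "wx": 0, "wy": 0, "wz": 0, "jaw": 0.35},
    {"dx": 0, "dy": 0, "dz": 0, "wx": 0, "wy": 0, "wz": 0, "jaw": 0.6},
    {"dx": 0, "dy": 0, "dz": 0, "wx": 0, "wy": 0, "wz": 0, "jaw": 1},
    {"dx": 0, "dy": 0, "dz": 0, "wx": 0, "wy": 0, "wz": 0, "jaw": 1},
    {"dx": 0, "dy": 0, "dz": 0, "wx": 0, "wy": 0, "wz": 0, "jaw": 1}
  ]
}}

```text
time: 15.3
tool_pos: [0.4891, -0.2956, 0.0857]
tcp_rot: [-3.12, -0.368, 0.0]
wrist_force: [-0.1, -0.5, 0.7]
width: 0.99
```

```bash
python3 - <<'E'
from w import *
c=shot("w19");go(.4885,-.2948,.2,13.5)
E
```

```text
t 15.35 pos [ 0.4891 -0.2956  0.0857] yaw 13.46 tilt [-0.0001  0.    ] F [1.1  0.4  0.56] wid 0.999
units d [-0.013 -0.032 -3.81 ] w [-0.001  0.001 -0.006]
```

View pics/w19.png

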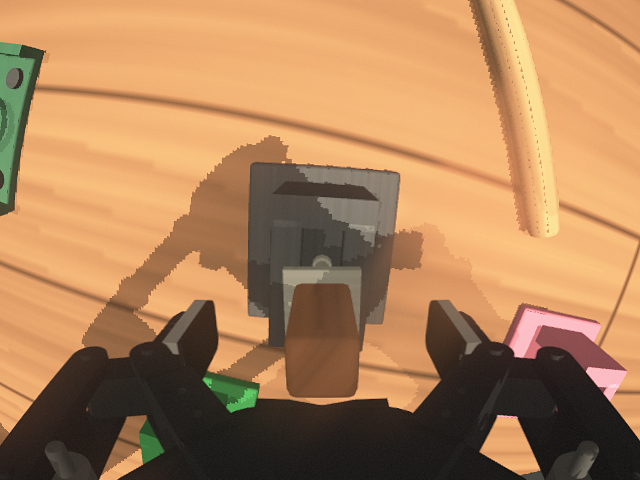

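The jaws are open and clear, and the handle at (322,340) hangs as it did before. I raise straight up and check.

Request:
{"op": "apply_moves", "data": {
  "targets": [
    {"dx": 0, "dy": 0, "dz": -0.3, "wx": 0, "wy": 0, "wz": 0, "jaw": 1},
    {"dx": 0, "dy": 0, "dz": -0.7, "wx": 0, "wy": 0, "wz": 0, "jaw": 1},
    {"dx": 0, "dy": 0, "dz": -1, "wx": 0, "wy": 0, "wz": 0, "jaw": 1},
    {"dx": 0, "dy": 0, "dz": -1, "wx": 0, "wy": 0, "wz": 0, "jaw": 1},
    {"dx": 0, "dy": 0, "dz": -1, "wx": 0, "wy": 0, "wz": 0, "jaw": 1}
  ]
}}

```text
time: 15.85
tool_pos: [0.4891, -0.2956, 0.2076]
tcp_rot: [3.12, 0.368, 0.001]
wrist_force: [-0.3, -0.1, -0.9]
width: 0.999
```

Request:
{"op": "apply_moves", "data": {
  "targets": [
    {"dx": -0.8, "dy": 0, "dz": -0.5, "wx": 0, "wy": 0, "wz": 0, "jaw": 1},
    {"dx": -0.8, "dy": 0, "dz": 0, "wx": 0, "wy": 0, "wz": 0, "jaw": 1},
    {"dx": 0, "dy": 0, "dz": 0, "wx": 0, "wy": 0, "wz": 0, "jaw": 1},
    {"dx": 0, "dy": 0, "dz": 0, "wx": 0, "wy": 0, "wz": 0, "jaw": 1}
  ]
}}

```text
time: 16.25
tool_pos: [0.4425, -0.3069, 0.2214]
tcp_rot: [3.12, 0.367, 0.002]
wrist_force: [-0.0, 0.1, 0.0]
width: 1.003
```

```bash
python3 - <<'E'
from w import *
from workcell import cams
c=shot("w20");P=wcloud(c)
m=(np.abs(P[...,0]-.49)<.05)&(np.abs(P[...,1]+.295)<.05)
for lo,hi,n in[(.122,.135,"handle"),(.0755,.085,"collar")]:
    k=P[m&(P[...,2]>lo)&(P[...,2]<hi)];print(n,len(k),k.mean(0).round(4),cv2.minAreaRect((k[:,:2]*1000).astype(np.float32)))
s=cams.read_camera("scene");cv2.imwrite("pics/s11.png",s["color"][:,:,::-1])
t=cams.read_camera("top");crop(t,200,190,150,80,5,"pics/t11.png")
a=load("top0.npz")["color"].astype(int);d=np.abs(a-t["color"]).sum(2)>90;d=d.astype(np.uint8)*255
cv2.imwrite("pics/diff.png",d)
E
```

```text
handle 1357 [ 0.4885 -0.2957  0.1288] ((488.32489013671875, -295.9250183105469), (23.91315460205078, 23.773122787475586), 12.857272148132324)
collar 565 [ 0.4946 -0.2936  0.0772] ((488.0567626953125, -295.5372009277344), (33.54032516479492, 34.094970703125), 13.37703800201416)
```

View pics/s11.png

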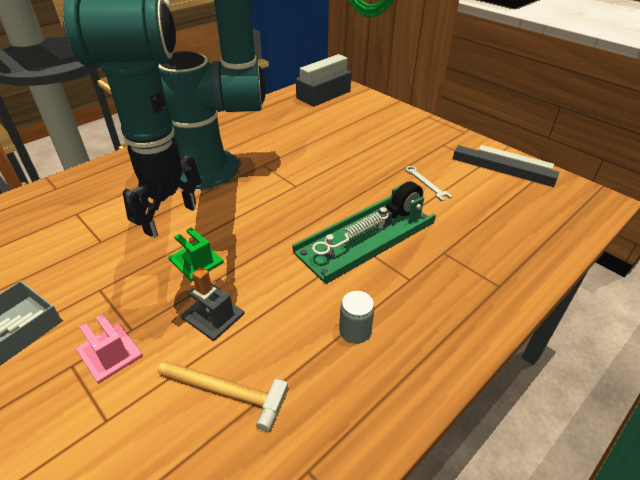

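View pics/t11.png

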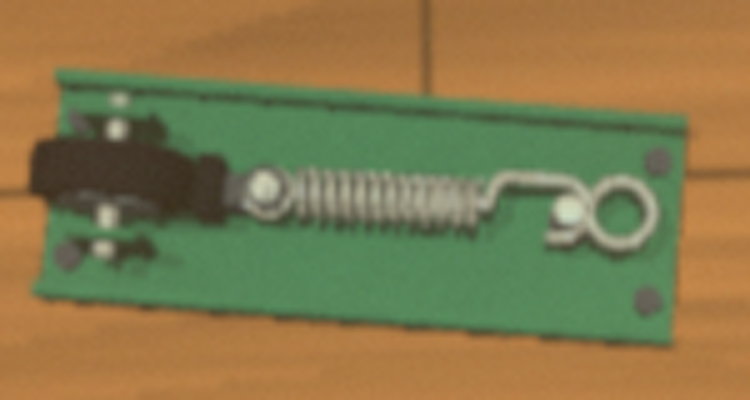

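View pics/diff.png

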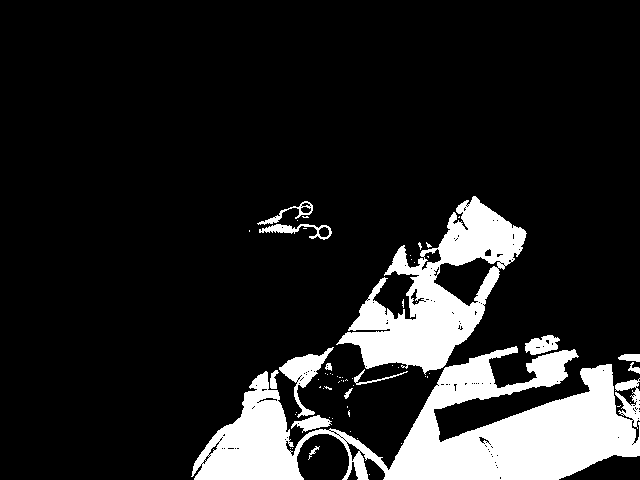

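The top view shows the hook's bend round the post at (568,210) in the crop, with the spring taut and straight. The puller hangs in the steel stand, and only the spring and the arm changed in the difference image. I'm handing in.

```bash
python3 -c "
from workcell import job,bot
print(job.finish_job(), bot.read_state()['time'])"
```

```text
the job is handed in; nothing more can be done
the job is handed in; nothing more can be done
```

The spring is hooked on the anchor post under tension and the puller is back in the steel stand. I handed the job in at about 16.5 s on the robot's clock, against the 56 s limit.

- **What I did:** I gripped the puller by its handle and put its tip through the eye. I stretched the spring about 68 mm (roughly 10 N at the wrist) and swung the hook over the post. Then I eased off until the bend seated and hung the puller back.
- **Hook check:** The last pictures show the post inside the bend, with the spring straight and still stretched. The wrist force fell to about zero when the hook seated.
- **Puller check:** It hangs upright with its collar on the rails. Its yaw is within about 1° of the start, and it sits about 1.5 mm from its starting position, which is inside the camera's accuracy.
- **Other things:** The top-view difference image shows no change at the hammer, can or wrench. The gripper never touched the spring or hook.
- **Disagreements:** The top and scene cameras differed by about 4 mm on where the eye and post were, so I relied on the wrist camera for the close fits. My first four move calls were refused because of missing keys, and nothing moved. No check failed.

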